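# Swap transport dummies for modules in a satellite frame

## Robot

A 6-joint arm with a two-finger parallel gripper is mounted at the origin on the work surface. World frame = base frame: x ahead of the robot, y to its left, z up, the work surface at z = 0. Lengths are in m, angles in rad, forces in N, time in s.
With the tool pointing down it reaches from about 0.35 to 0.775 m from the base axis. Payload 5.5 kg.
Tool frame: the origin (TCP) lies between the finger pads; the fingertips stand 19 mm ahead of it and the grasp point (between the pads) is the TCP; z points along the fingers, x is the direction in which the jaws open and shut, and the axes are right-handed (so a half turn about z gives the same grasp; the last joint's range is limited). The gripper opens to 85 mm and grips with 20 to 120 N. Pads are 22 mm wide; open, the fingers measure 114 mm over their backs; the gripper's body (76 mm by 85 mm) begins 54 mm behind the grasp point. The pads swing forward as they close: fully open they stand 13 mm farther back than shut.
Start: joints at [-1.243, 0.313, 0.046, 1.304, 0, 1.431], TCP at [0.259, -0.513, 0.25] pointing down, gripper open.
Joint ranges: [-2.76, 2.76], [-0.86, 1.69], [-1.03, 1.26], [-2.2, 2.34], [-1.47, 1.5], [-3.14, 3.14]. Speed limits (rad/s): [2.57, 2.57, 3.14, 3.14, 3.14, 3.14].

## Interface

Orientations are given as a unit quaternion [w, x, y, z].
In Python, from workcell import env gives the robot as it stands. The module is installed in compiled form; this text tells all that it offers.
- The arm moves only by the tool carry_out, never from a script. Its argument "steps" is a list of rows, each a list of 7 numbers: the gripper command: -1 is shut, 1 is fully open, values between are in proportion, then the shift along the tool's x, y, z in m, then the turn, a rotation vector about the tool's x, y, z in rad. A call has 1 to 20 rows; each row shifts and turns the commanded pose from where the row before left it, along the tool's axes as they then stand; what a row does not reach is not made up. A row lasts 1/8 s, in which the tool goes at most 62.5 mm and 10.7 degrees, less where a joint would pass 70% of its speed; a pose out of reach is approached as far as the arm can. A call with a gripper value outside its range is refused whole. The fingers move at their own pace and stop on an object; "grip_force" is the grip in N (left out, the last holds). Time passes only in rows, so rows that do not move let the fingers close. It gives the time, the measured TCP pose, the force and the opening at its end, in the units of the state.
- env.get_state(): the state, without advancing time (a new reading comes with each control period).
- env.read_camera(name): name is "side" or "top" or "wrist"; returns a dict with "color" (384x512x3 uint8, red, green, blue), "K" (3x3 intrinsics, pixels), "dist" ([k1, k2, p1, p2, k3] as OpenCV has them; the pictures are not rectified), "R" (3x3) and "t" (3): a world point X has camera coordinates R X + t. Camera axes: x right, y down, z forward; pixel columns grow to the right and rows downward; lengths in m; the calibration is good to about 2 mm. A picture is of the moment at which its call begins. There is no depth.
- env.hand_in(): hands the job in, once; it reports no verdict.
The state is a dict: "clock": time; "joint_pos": joint angles; "qvel": joint speeds; "tau": joint torques, N m; "tcp_pos": TCP position; "orientation": TCP orientation; "wrist_force": force on the tool from outside, world axes, zero at the start; "ft_torque": the same for the moment, N m; "finger_gap": finger opening in m.
Only numpy, scipy, OpenCV 4.12 (cv2) and the standard library are available. Lean on these libraries where they do the work, as an engineer would, in place of code of your own. Each camera call takes 0.05 s, during which the arm holds its last target. There are 200 camera calls.

## Task

Fit every electronics module lying on the bench fully home into a bay of the satellite frame, its tab towards the stud, taking out only as many of the grey transport dummies as you need bays for and laying those upright on the green mat. In the end every bay must hold a module or a dummy, and every bay's spring stud must be pushed in, turned and sprung back into its lock over the part's tab. Leave the other things on the bench where they are.

Things in the scene. Friction and masses are not known exactly. Their poses are not given: they have to be found in the camera images.
- frame: the satellite frame in its cradle, a fixed plate 190 (x) x 250 (y) x 30 mm high; origin: centre of its underside on the bench. The three bays stand on it side by side, 80 mm apart along its y, turned as it is
- bay_a: one of three alike bays on the frame: pocket 114 (x) x 62 (y) mm; floor 4 mm, low walls' top 14 mm above this origin (30 mm above the bench). Origin: pocket's middle; x along the pocket, z up. The stud's axis stands outside the pocket's -x end, at x = -70 mm, y = 0. A fitted part's axes are parallel to the bay's (tab at -x, by the stud), its origin 4 mm above this one
- stud_a_grip (a point): grip point of bay_a's stud: on its axis, in its black wing, a bar 56 mm long, 10 mm thick, 24 mm high (top 8 to 9 mm above this point), which turns with it. 40 mm above the bay's origin when the stud is fully up. The wing's long axis lies at yaw = bay yaw + 1.40 - turn
- stud_a_push (a joint): how far bay_a's stud is pushed in (down), m: 0 standing up, free; 0.0075 fully in. A spring pushes it out (4 N at 0, 10 N fully in). It turns only when pushed in past 0.006; locked, it rests sprung back in a notch at 0.0025
- stud_a_turn (a joint): turn of bay_a's stud, rad, growing clockwise seen from above: 0 (stop -0.05) free, wing across the bay, clear of the pocket; 1.40 (stop 1.47) locked, wing along the bay, its end over the part's tab. In between it turns only while pushed in; let go at 1.40 it springs up into its notch. To free: push in, turn to 0, let it rise. Left half-way it stays there, pushed in
- bay_b: one of three alike bays on the frame: pocket 114 (x) x 62 (y) mm; floor 4 mm, low walls' top 14 mm above this origin (30 mm above the bench). Origin: pocket's middle; x along the pocket, z up. The stud's axis stands outside the pocket's -x end, at x = -70 mm, y = 0. A fitted part's axes are parallel to the bay's (tab at -x, by the stud), its origin 4 mm above this one
- stud_b_grip (a point): grip point of bay_b's stud: on its axis, in its black wing, a bar 56 mm long, 10 mm thick, 24 mm high (top 8 to 9 mm above this point), which turns with it. 40 mm above the bay's origin when the stud is fully up. The wing's long axis lies at yaw = bay yaw + 1.40 - turn
- stud_b_push (a joint): how far bay_b's stud is pushed in (down), m: 0 standing up, free; 0.0075 fully in. A spring pushes it out (4 N at 0, 10 N fully in). It turns only when pushed in past 0.006; locked, it rests sprung back in a notch at 0.0025
- stud_b_turn (a joint): turn of bay_b's stud, rad, growing clockwise seen from above: 0 (stop -0.05) free, wing across the bay, clear of the pocket; 1.40 (stop 1.47) locked, wing along the bay, its end over the part's tab. In between it turns only while pushed in; let go at 1.40 it springs up into its notch. To free: push in, turn to 0, let it rise. Left half-way it stays there, pushed in
- bay_c: one of three alike bays on the frame: pocket 114 (x) x 62 (y) mm; floor 4 mm, low walls' top 14 mm above this origin (30 mm above the bench). Origin: pocket's middle; x along the pocket, z up. The stud's axis stands outside the pocket's -x end, at x = -70 mm, y = 0. A fitted part's axes are parallel to the bay's (tab at -x, by the stud), its origin 4 mm above this one
- stud_c_grip (a point): grip point of bay_c's stud: on its axis, in its black wing, a bar 56 mm long, 10 mm thick, 24 mm high (top 8 to 9 mm above this point), which turns with it. 40 mm above the bay's origin when the stud is fully up. The wing's long axis lies at yaw = bay yaw + 1.40 - turn
- stud_c_push (a joint): how far bay_c's stud is pushed in (down), m: 0 standing up, free; 0.0075 fully in. A spring pushes it out (4 N at 0, 10 N fully in). It turns only when pushed in past 0.006; locked, it rests sprung back in a notch at 0.0025
- stud_c_turn (a joint): turn of bay_c's stud, rad, growing clockwise seen from above: 0 (stop -0.05) free, wing across the bay, clear of the pocket; 1.40 (stop 1.47) locked, wing along the bay, its end over the part's tab. In between it turns only while pushed in; let go at 1.40 it springs up into its notch. To free: push in, turn to 0, let it rise. Left half-way it stays there, pushed in
- module_1: electronics module (may be absent), 0.45 kg: green boards between aluminium plates, 108 (x) x 56 (y) mm. Origin: centre of its underside, z up. At its -x end a flat tab 28 mm long and 12 mm thick (x -54 to -26 mm); from there to x = 54 mm the body, 28 mm high; on top an upright lifting bar, 16 mm thick (y), 44 mm long (x), centred at x = 10 mm, from 28 to 60 mm above the underside
- module_2: electronics module (may be absent), 0.45 kg: green boards between aluminium plates, 108 (x) x 56 (y) mm. Origin: centre of its underside, z up. At its -x end a flat tab 28 mm long and 12 mm thick (x -54 to -26 mm); from there to x = 54 mm the body, 28 mm high; on top an upright lifting bar, 16 mm thick (y), 44 mm long (x), centred at x = 10 mm, from 28 to 60 mm above the underside
- module_3: electronics module (may be absent), 0.45 kg: green boards between aluminium plates, 108 (x) x 56 (y) mm. Origin: centre of its underside, z up. At its -x end a flat tab 28 mm long and 12 mm thick (x -54 to -26 mm); from there to x = 54 mm the body, 28 mm high; on top an upright lifting bar, 16 mm thick (y), 44 mm long (x), centred at x = 10 mm, from 28 to 60 mm above the underside
- dummy_1: transport dummy, 0.25 kg: plain grey plastic, same outline, tab and axes as a module, but its body is only 18 mm high; the same lifting bar (16 x 44 mm, centred at x = 10 mm, top 60 mm above the underside). It starts locked in a bay
- dummy_2: transport dummy, 0.25 kg: plain grey plastic, same outline, tab and axes as a module, but its body is only 18 mm high; the same lifting bar (16 x 44 mm, centred at x = 10 mm, top 60 mm above the underside). It starts locked in a bay
- mat: green bench mat, 200 x 200 x 3 mm, fixed; origin: centre of its underside, on the bench
- glue: bystander: small bottle 85 mm high; origin at its foot
- parts_box: bystander: white open plastic box 80 x 130 x 30 mm
- screwdriver: bystander: screwdriver 160 mm long
- hex_key: bystander: L-shaped hex key 125 mm long
Mind the look-alikes: they are no part of the job. Leave any purple look-alike of the module_3 alone. What is shaped like the dummy_2 but turquoise is not meant.

How it is judged:
On the way:
1. every module present lies fully home in a bay (((horizontal distance between module_1 and bay_a below 0.007 m and z of module_1 in the frame of bay_a between 0 and 0.007 m and angle between module_1's own z axis and vertical below 0.07 rad) or (horizontal distance between module_1 and bay_b below 0.007 m and z of module_1 in the frame of bay_b between 0 and 0.007 m and angle between module_1's own z axis and vertical below 0.07 rad) or (horizontal distance between module_1 and bay_c below 0.007 m and z of module_1 in the frame of bay_c between 0 and 0.007 m and angle between module_1's own z axis and vertical below 0.07 rad)) and ((horizontal distance between module_2 and bay_a below 0.007 m and z of module_2 in the frame of bay_a between 0 and 0.007 m and angle between module_2's own z axis and vertical below 0.07 rad) or (horizontal distance between module_2 and bay_b below 0.007 m and z of module_2 in the frame of bay_b between 0 and 0.007 m and angle between module_2's own z axis and vertical below 0.07 rad) or (horizontal distance between module_2 and bay_c below 0.007 m and z of module_2 in the frame of bay_c between 0 and 0.007 m and angle between module_2's own z axis and vertical below 0.07 rad)) and ((horizontal distance between module_3 and bay_a below 0.007 m and z of module_3 in the frame of bay_a between 0 and 0.007 m and angle between module_3's own z axis and vertical below 0.07 rad) or (horizontal distance between module_3 and bay_b below 0.007 m and z of module_3 in the frame of bay_b between 0 and 0.007 m and angle between module_3's own z axis and vertical below 0.07 rad) or (horizontal distance between module_3 and bay_c below 0.007 m and z of module_3 in the frame of bay_c between 0 and 0.007 m and angle between module_3's own z axis and vertical below 0.07 rad))), for 0.2 s.
At the end, for the whole second after the job is handed in: Each module is home in a bay (origin within 7 mm of its seat, within 3 mm of the floor, level); each bay holds a module or dummy; studs locked (turn > 1.3 rad, push 1.5 to 4.8 mm); each dummy home in a bay or upright with its middle over the mat; all at rest (all of step 1 and ((horizontal distance between module_1 and bay_a below 0.007 m and z of module_1 in the frame of bay_a between 0 and 0.007 m and angle between module_1's own z axis and vertical below 0.07 rad) or (horizontal distance between module_2 and bay_a below 0.007 m and z of module_2 in the frame of bay_a between 0 and 0.007 m and angle between module_2's own z axis and vertical below 0.07 rad) or (horizontal distance between module_3 and bay_a below 0.007 m and z of module_3 in the frame of bay_a between 0 and 0.007 m and angle between module_3's own z axis and vertical below 0.07 rad) or (horizontal distance between dummy_1 and bay_a below 0.007 m and z of dummy_1 in the frame of bay_a between 0 and 0.007 m and angle between dummy_1's own z axis and vertical below 0.07 rad) or (horizontal distance between dummy_2 and bay_a below 0.007 m and z of dummy_2 in the frame of bay_a between 0 and 0.007 m and angle between dummy_2's own z axis and vertical below 0.07 rad)) and ((horizontal distance between module_1 and bay_b below 0.007 m and z of module_1 in the frame of bay_b between 0 and 0.007 m and angle between module_1's own z axis and vertical below 0.07 rad) or (horizontal distance between module_2 and bay_b below 0.007 m and z of module_2 in the frame of bay_b between 0 and 0.007 m and angle between module_2's own z axis and vertical below 0.07 rad) or (horizontal distance between module_3 and bay_b below 0.007 m and z of module_3 in the frame of bay_b between 0 and 0.007 m and angle between module_3's own z axis and vertical below 0.07 rad) or (horizontal distance between dummy_1 and bay_b below 0.007 m and z of dummy_1 in the frame of bay_b between 0 and 0.007 m and angle between dummy_1's own z axis and vertical below 0.07 rad) or (horizontal distance between dummy_2 and bay_b below 0.007 m and z of dummy_2 in the frame of bay_b between 0 and 0.007 m and angle between dummy_2's own z axis and vertical below 0.07 rad)) and ((horizontal distance between module_1 and bay_c below 0.007 m and z of module_1 in the frame of bay_c between 0 and 0.007 m and angle between module_1's own z axis and vertical below 0.07 rad) or (horizontal distance between module_2 and bay_c below 0.007 m and z of module_2 in the frame of bay_c between 0 and 0.007 m and angle between module_2's own z axis and vertical below 0.07 rad) or (horizontal distance between module_3 and bay_c below 0.007 m and z of module_3 in the frame of bay_c between 0 and 0.007 m and angle between module_3's own z axis and vertical below 0.07 rad) or (horizontal distance between dummy_1 and bay_c below 0.007 m and z of dummy_1 in the frame of bay_c between 0 and 0.007 m and angle between dummy_1's own z axis and vertical below 0.07 rad) or (horizontal distance between dummy_2 and bay_c below 0.007 m and z of dummy_2 in the frame of bay_c between 0 and 0.007 m and angle between dummy_2's own z axis and vertical below 0.07 rad)) and value of joint each of stud_a_turn, stud_b_turn, stud_c_turn above 1.3 rad and value of joint stud_a_push between 0.0015 and 0.0048 m and value of joint stud_b_push between 0.0015 and 0.0048 m and value of joint stud_c_push between 0.0015 and 0.0048 m and (((horizontal distance between dummy_1 and bay_a below 0.007 m and z of dummy_1 in the frame of bay_a between 0 and 0.007 m and angle between dummy_1's own z axis and vertical below 0.07 rad) or (horizontal distance between dummy_1 and bay_b below 0.007 m and z of dummy_1 in the frame of bay_b between 0 and 0.007 m and angle between dummy_1's own z axis and vertical below 0.07 rad) or (horizontal distance between dummy_1 and bay_c below 0.007 m and z of dummy_1 in the frame of bay_c between 0 and 0.007 m and angle between dummy_1's own z axis and vertical below 0.07 rad)) or (x of dummy_1 in the frame of mat between -0.1 and 0.1 m and y of dummy_1 in the frame of mat between -0.1 and 0.1 m and height (world z) of dummy_1 below 0.01 m and angle between dummy_1's own z axis and vertical below 0.1 rad)) and (((horizontal distance between dummy_2 and bay_a below 0.007 m and z of dummy_2 in the frame of bay_a between 0 and 0.007 m and angle between dummy_2's own z axis and vertical below 0.07 rad) or (horizontal distance between dummy_2 and bay_b below 0.007 m and z of dummy_2 in the frame of bay_b between 0 and 0.007 m and angle between dummy_2's own z axis and vertical below 0.07 rad) or (horizontal distance between dummy_2 and bay_c below 0.007 m and z of dummy_2 in the frame of bay_c between 0 and 0.007 m and angle between dummy_2's own z axis and vertical below 0.07 rad)) or (x of dummy_2 in the frame of mat between -0.1 and 0.1 m and y of dummy_2 in the frame of mat between -0.1 and 0.1 m and height (world z) of dummy_2 below 0.01 m and angle between dummy_2's own z axis and vertical below 0.1 rad)) and linear speed of each of module_1, module_2, module_3, dummy_1, dummy_2 below 0.03 m/s); the robot touches nothing.
It fails at once if the glue bottle is moved more than 30 mm (distance of glue from where it was at the start of the episode above 0.03 m).
It fails at once if the parts box is moved more than 30 mm (distance of parts_box from where it was at the start of the episode above 0.03 m).
It fails at once if the screwdriver is moved more than 30 mm (distance of screwdriver from where it was at the start of the episode above 0.03 m).
It fails at once if the hex key is moved more than 30 mm (distance of hex_key from where it was at the start of the episode above 0.03 m).
Of module_1, module_2, module_3 only 2 to 3 are there at a start; the rules pass over those that are not, and their reading is None.
At some moment in a run one of module_1, module_2, module_3 may be knocked a few centimetres aside while the robot is not near it.
Once in a run the grip may slacken for a moment while it holds something.
It also fails if it takes over 210 s, if anything falls off the work surface, if the arm or the gripper's body presses on something with over 40 N, if the wrist force passes 120 N, or if a joint passes its speed limit or range.

## Working session

There is one attempt and no reset: what is moved stays moved. The work goes in short steps, Python scripts to look and compute and a tool call to move; the robot and the scene stay as the last step left them, time stands still between calls to the robot, and variables do not carry over. Pictures are saved under pics/ and viewed, about 12 in all and at most 16, crops included, and the job is handed in when it is done.

Besides the shell and the picture viewer there is one more tool, called after ">>>" by a JSON object that holds its "name" and its "arguments", one argument or row to a line. carry_out: Moves the arm, as the interface text tells. Its arguments: {"type":"object","properties":{"steps":{"type":"array","items":{"type":"array","items":{"type":"number"}}},"grip_force":{"type":"number"}},"required":["steps"]}

```bash
mkdir -p pics
cat > h.py <<'E'
import numpy as np, cv2
from workcell import env
def cam(n, save=None):
    c=env.read_camera(n)
    if save: cv2.imwrite('pics/'+save, cv2.cvtColor(c['color'],cv2.COLOR_RGB2BGR))
    return c
def px2w(c,uv,z):
    uv=np.array(uv,float).reshape(-1,1,2)
    n=cv2.undistortPoints(uv,np.array(c['K']),np.array(c['dist'])).reshape(-1,2)
    R=np.array(c['R']);t=np.array(c['t']);o=-R.T@t
    d=np.c_[n,np.ones(len(n))]@R
    z=np.broadcast_to(z,len(n))
    return o+d*((z-o[2])/d[:,2])[:,None]
def w2px(c,X):
    R=np.array(c['R']);t=np.array(c['t'])
    return cv2.projectPoints(np.array(X,float).reshape(-1,1,3),cv2.Rodrigues(R)[0],t,np.array(c['K']),np.array(c['dist']))[0].reshape(-1,2)
E
python3 - <<'E'
from h import *
import pickle
d={}
for n in ['top','side']:
    c=cam(n,n+'1.png'); d[n]=c
    cv2.imwrite(f'pics/{n}1x.png',cv2.resize(cv2.cvtColor(c['color'],cv2.COLOR_RGB2BGR),(800,600),interpolation=cv2.INTER_CUBIC))
    print(n,c['K'],c['R'],c['t'])
pickle.dump(d,open('c1.pkl','wb'))
print(env.get_state())
E
```

```text
top [[419.74173044   0.         257.39054054]
 [  0.         419.74173044 196.94228423]
 [  0.           0.           1.        ]] [[ 0.02343514 -0.99960453  0.01554256]
 [-0.98366264 -0.02583153 -0.17815876]
 [ 0.17848979 -0.01111346 -0.983879  ]] [-0.01303469  0.56354591  1.2503903 ]
side [[381.33183883   0.         254.80891304]
 [  0.         381.33183883 190.50024177]
 [  0.           0.           1.        ]] [[-0.93018571 -0.36708179  0.0023483 ]
 [-0.23264414  0.58454804 -0.77729035]
 [ 0.28395644 -0.72357069 -0.62913766]] [0.5296838  0.19183147 0.8818378 ]
{'clock': 0.1, 'joint_pos': array([-1.24256454e+00,  3.13937468e-01,  4.51002138e-02,  1.30360837e+00,
       -1.88613047e-05,  1.43119436e+00]), 'qvel': array([-1.26972968e-03, -1.69727353e-03,  3.58352632e-03, -8.95951949e-05,
       -7.83493547e-04,  7.03266571e-04]), 'tau': array([ 3.81008009e-03, -4.81723845e+01,  2.99244493e+01,  1.27301386e-02,
       -1.32273021e-04, -1.83155583e-05]), 'tcp_pos': array([ 0.25914584, -0.51281596,  0.24949422]), 'orientation': array([-5.18341331e-04,  8.51749052e-01, -5.23949302e-01, -6.41448826e-04]), 'wrist_force': array([-0.0889989 , -0.24983818, -0.10610477]), 'ft_torque': array([0.00251058, 0.01376876, 0.00358728]), 'finger_gap': 0.0852487364081304}
```

View pics/top1x.png

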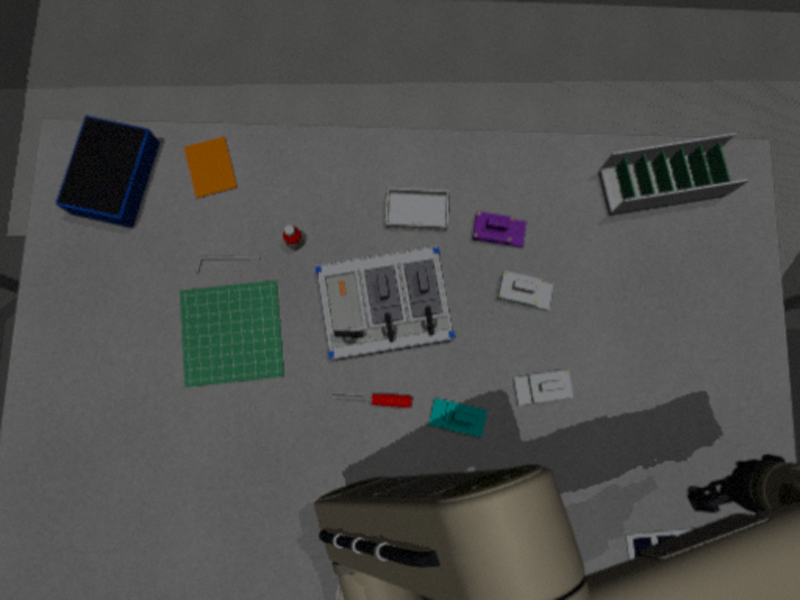

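View pics/side1x.png

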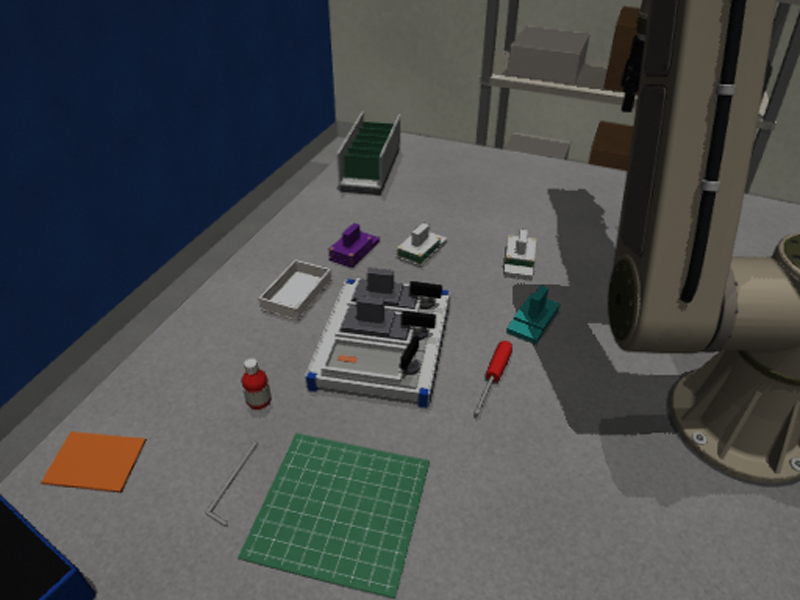

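Top view, in 800x600 px: the frame's corners are at about (319,269), (436,251), (452,335) and (331,354). The left bay is empty with its stud free, and the other two hold locked dummies. White modules lie at (525,290) and (543,387). The mat is at (232,334). The purple (500,228) and turquoise (458,417) look-alikes are to be left alone. The arm hides part of the bench.

Run:
```python
from h import *
import pickle
d=pickle.load(open('c1.pkl','rb'));c=d['top']
P=lambda uv,z:px2w(c,np.array(uv)/1.5625,z).round(3)
f=P([(319,269),(436,251),(452,335),(331,354)],.03); print('frame',f,f.mean(0))
v=f[0]-f[1]+f[3]-f[2]; print('yaw(y axis)-90',np.arctan2(v[1],v[0])-np.pi/2)
print('mods',P([(525,290),(543,387)],.03))
print('mat',P([(181,291),(277,281),(284,377),(186,386)],.003))
print('unk',P([(655,545)],.0),'glue, drv,hex,box,teal,purple',P([(292,240),(375,400),(225,260),(417,209),(458,417),(500,228)],.0))
w=cam('wrist','w1.png'); print(w['R'],w['t'],w['K'])
s=env.get_state()
R=np.array(w['R']);print('campos',-R.T@w['t'])
```

```text
frame [[ 0.643  0.172  0.03 ]
 [ 0.687 -0.066  0.03 ]
 [ 0.515 -0.1    0.03 ]
 [ 0.47   0.14   0.03 ]] [0.57875 0.0365  0.03   ]
yaw(y axis)-90 0.1840845267892255
mods [[ 0.611 -0.248  0.03 ]
 [ 0.415 -0.282  0.03 ]]
mat [[0.595 0.457 0.003]
 [0.622 0.261 0.003]
 [0.424 0.235 0.003]
 [0.401 0.431 0.003]]
unk [[ 0.114 -0.506  0.   ]] glue, drv,hex,box,teal,purple [[ 0.711  0.235  0.   ]
 [ 0.383  0.051  0.   ]
 [ 0.664  0.372  0.   ]
 [ 0.787 -0.026  0.   ]
 [ 0.353 -0.117  0.   ]
 [ 0.75  -0.203  0.   ]]
[[ 0.45129088 -0.89237551 -0.001578  ]
 [-0.85799476 -0.43438865  0.27413773]
 [-0.24531926 -0.12236194 -0.96168915]] [-0.57531935 -0.03566173  0.37984017] [[324.98583208   0.         254.03889204]
 [  0.         324.98583208 188.43733949]
 [  0.           0.           1.        ]]
campos [ 0.32222091 -0.48241397  0.37415654]
```

View pics/w1.png

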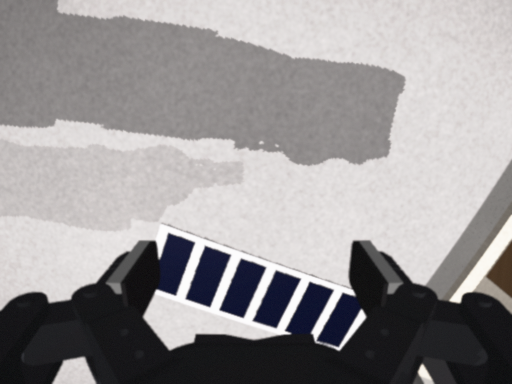

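>>> {"name": "carry_out", "arguments": {
  "steps": [
    [1,0,0,-0.01,0,0,-0.17],
    [1,0,0,-0.01,0,0,-0.17],
    [1,0,0,-0.01,0,0,-0.17],
    [1,0,0,-0.01,0,0,-0.17],
    [1,0,0,-0.01,0,0,-0.17],
    [1,0,0,-0.01,0,0,-0.17],
    [1,0,0,-0.01,0,0,-0.17],
    [1,0,0,-0.01,0,0,-0.17],
    [1,0,0,-0.01,0,0,-0.17],
    [1,0,0,-0.01,0,0,-0.17],
    [1,0,0,0,0,0,-0.17],
    [1,0,0,0,0,0,-0.17],
    [1,0,0,0,0,0,-0.17],
    [1,0,0,0,0,0,-0.17],
    [1,0,0,0,0,0,-0.17],
    [1,0,0,0,0,0,-0.17],
    [1,0,0,0,0,0,-0.14]
  ]
}}

```text
clock: 2.28
tcp_pos: [0.2592, -0.5131, 0.3499]
orientation: [-0.0, 0.636, 0.771, 0.0]
wrist_force: [-0.4, 0.6, -0.9]
finger_gap: 0.0852
```

>>> {"name": "carry_out", "arguments": {
  "steps": [
    [1,0.03,0.024,0,0,0,0],
    [1,0.03,0.024,0,0,0,0],
    [1,0.03,0.024,0,0,0,0],
    [1,0.03,0.024,0,0,0,0],
    [1,0.03,0.024,0,0,0,0],
    [1,0.03,0.024,0,0,0,0],
    [1,0.03,0.024,0,0,0,0],
    [1,0.03,0.024,0,0,0,0],
    [1,0.03,0.024,0,0,0,0],
    [1,0.03,0.024,0,0,0,0],
    [1,0.03,0.024,0,0,0,0],
    [1,0.03,0.024,0,0,0,0],
    [1,0,0,0,0,0,0],
    [1,0,0,0,0,0,0]
  ]
}}

```text
clock: 4.03
tcp_pos: [0.4754, -0.1062, 0.3501]
orientation: [-0.0, 0.638, 0.77, -0.0]
wrist_force: [-0.9, -0.4, -0.0]
finger_gap: 0.0855
```

```bash
cat >> h.py <<'E'
import pickle
def big(c,name,box=None,s=None):
    im=cv2.cvtColor(c['color'],cv2.COLOR_RGB2BGR)
    if box: im=im[box[1]:box[3],box[0]:box[2]]
    s=s or min(800/im.shape[1],600/im.shape[0])
    cv2.imwrite('pics/'+name,cv2.resize(im,None,fx=s,fy=s,interpolation=cv2.INTER_CUBIC)); print('scale',s)
def st():
    s=env.get_state();w,x,y,z=s['orientation']
    psi=np.arctan2(2*(x*y+w*z),1-2*(y*y+z*z))
    print('t',round(s['clock'],2),'tcp',s['tcp_pos'].round(4),'psi',round(psi,4),'F',s['wrist_force'].round(1),'T',s['ft_torque'].round(2),'gap',round(s['finger_gap'],4),'q',s['joint_pos'].round(2)); return s,psi
def to(x,y,z,yaw):
    """needed shift in the present tool axes and turn about tool z"""
    s,psi=st();d=np.array([x,y,z])-s['tcp_pos']
    print('-> dx %.4f dy %.4f dz %.4f turn %.3f'%(d[0]*np.cos(psi)+d[1]*np.sin(psi),d[0]*np.sin(psi)-d[1]*np.cos(psi),-d[2],-((yaw-psi+np.pi)%(2*np.pi)-np.pi)))
E
python3 - <<'E'
from h import *
w=cam('wrist');pickle.dump(w,open('w2.pkl','wb'));big(w,'w2.png');st()
E
```

```text
scale 1.5625
t 4.08 tcp [ 0.4753 -0.1067  0.3501] psi 1.7565 F [-0.7 -0.4 -0.1] T [ 0.   -0.02  0.01] gap 0.0852 q [-0.39  0.13  0.06  1.5  -0.   -0.57]
```

View pics/w2.png

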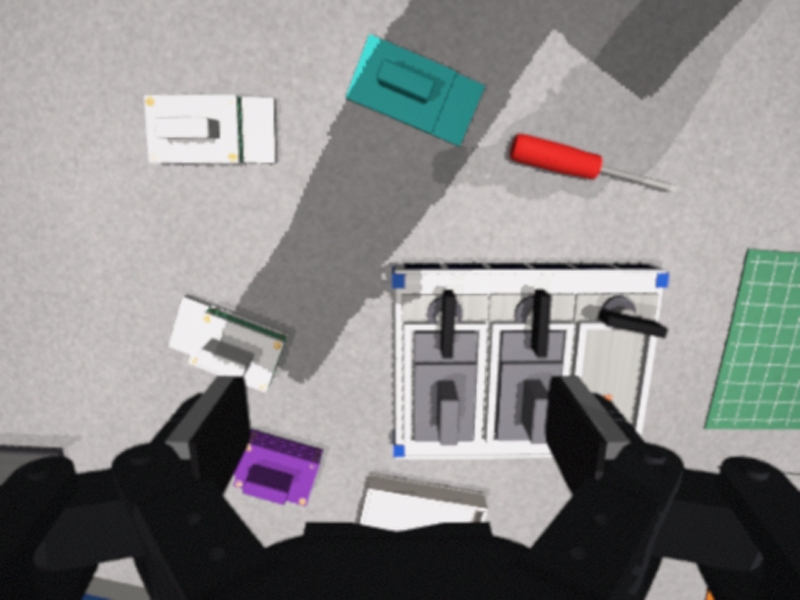

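The wrist view shows both modules, all three bays and the studs. Module A is at (210,128) with its tab to the right. Module B is at (228,342), with its tab probably to the left. The left bay in the world (right in this image) is empty. I'll enlarge both areas.

Run:
```python
from h import *
w=pickle.load(open('w2.pkl','rb'))
im=cv2.cvtColor(w['color'],cv2.COLOR_RGB2BGR)
a=cv2.resize(im[55:255,85:195],None,fx=3,fy=3,interpolation=cv2.INTER_CUBIC)
b=cv2.resize(im[160:300,245:435],None,fx=3*200/140*.8,fy=3*200/140*.8,interpolation=cv2.INTER_CUBIC)
print(b.shape,a.shape)
b=cv2.resize(im[160:300,245:435],None,fx=2.4,fy=2.4,interpolation=cv2.INTER_CUBIC)
o=np.zeros((600,800,3),np.uint8);o[:600,:330]=a;o[:b.shape[0],335:335+b.shape[1]]=b
cv2.imwrite('pics/w2c.png',o)
```

```text
(480, 651, 3) (600, 330, 3)
```

View pics/w2c.png

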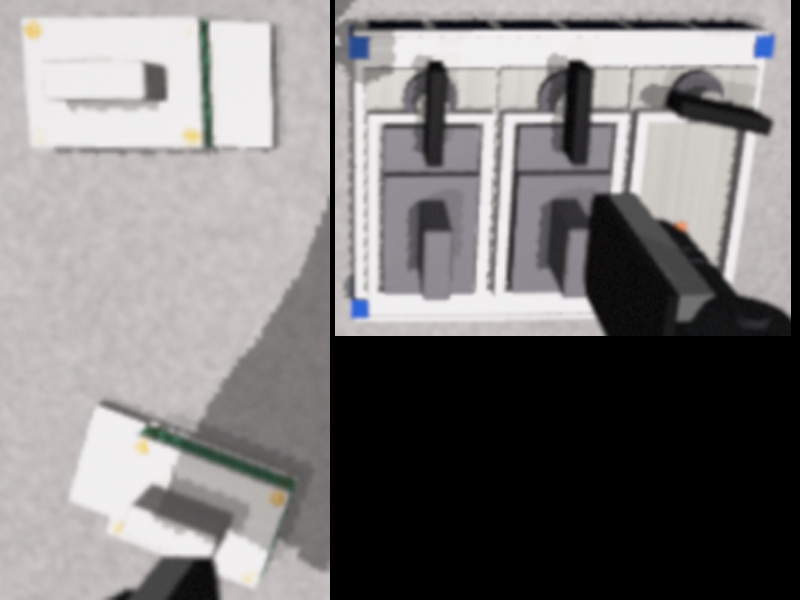

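In the enlarged crop, module A has its tab on the image right and module B on the left, and all body and tab corners are readable. Next I'll fit the poses by least squares.

```bash
cat >> h.py <<'E'
from scipy.optimize import least_squares
def fit(c,model,uv,x0):
    model=np.array(model,float)/1000;uv=np.array(uv,float)
    def W(p):
        C,S=np.cos(p[2]),np.sin(p[2]);return np.c_[p[0]+C*model[:,0]-S*model[:,1],p[1]+S*model[:,0]+C*model[:,1],model[:,2]]
    r=least_squares(lambda p:(w2px(c,W(p))-uv).ravel(),x0,loss='soft_l1')
    print('pose',r.x.round(4),'res px',(w2px(c,W(r.x))-uv).round(1).tolist());return r.x
E
python3 - <<'E'
from h import *
w=pickle.load(open('w2.pkl','rb'))
L=lambda a:np.array(a)/3+[85,55]
Rr=lambda a:(np.array(a)-[335,0])/2.4+[245,160]
m=[(54,-28,28),(54,28,28),(-26,-28,28),(-26,28,28),(-54,-28,12),(-54,28,12)]
fit(w,m,L([(24,18),(33,149),(203,20),(203,147),(272,23),(272,149)]),[.415,-.28,-1.57])
m=[(-26,28,28),(54,28,28),(54,-28,28),(-26,-28,28),(-54,28,12),(-54,-28,12)]
fit(w,m,L([(145,437),(291,491),(260,586),(108,532),(103,403),(70,500)]),[.61,-.25,1.2])
f=fit(w,[(-95,-125,30),(-95,125,30),(95,-125,30)],Rr([(348,27),(775,33),(352,319)]),[.58,.037,.18])
def loc(p,z):
    q=px2w(w,Rr(p),z)[:,:2]-f[:2];C,S=np.cos(f[2]),np.sin(f[2]);return (np.c_[q@[C,S],q@[-S,C]]*1000).round(1).tolist()
print('wings R',loc([(436,61),(434,164)],.062),'M',loc([(578,61),(577,163)],.062),'L',loc([(670,95),(770,127)],.0645))
print('bars end',loc([(425,298),(450,298),(568,297)],.08),'tab edge',loc([(384,124),(479,124),(516,124),(612,124)],.032),'body edge',loc([(384,293),(477,292),(513,292)],.038))
print('mat',px2w(w,[(749/1.5625,249/1.5625),(706/1.5625,428/1.5625)],.003).round(3))
E
```

```text
pose [ 0.419  -0.2824 -1.4172] res px [[0.2, 0.2], [-0.1, -0.9], [-1.0, -0.3], [0.3, 0.6], [-0.2, 0.2], [0.5, 0.0]]
pose [ 0.6156 -0.2492  1.3684] res px [[-1.5, -1.1], [1.0, 0.6], [-0.2, 0.5], [0.8, -0.2], [-1.2, 0.2], [0.5, -0.2]]
pose [0.5806 0.0371 0.1829] res px [[2.0, 1.2], [-2.8, -0.2], [-0.0, -2.9]]
wings R [[-85.1, -79.0], [-24.1, -78.2]] M [[-85.5, -0.2], [-24.6, 4.4]] L [[-66.6, 53.3], [-47.3, 115.4]]
bars end [[52.5, -82.4], [52.5, -67.9], [52.5, 1.3]] tab edge [[-37.4, -106.0], [-37.5, -48.5], [-37.6, -26.0], [-37.6, 33.1]] body edge [[75.5, -104.5], [74.9, -44.8], [75.0, -21.6]]
mat [[0.429 0.239 0.003]
 [0.627 0.267 0.003]]
```

The apparent sizes suggest the bay origin sits at 30 mm above the bench, not 16 mm. I'll fit its height as well.

Run:
```python
from h import *
w=pickle.load(open('w2.pkl','rb'))
Rr=lambda a:(np.array(a)-[335,0])/2.4+[245,160]
m=[];uv=[]
def add(b,pts):
    for (x,y,z),p in pts: m.append((x,y+b,z)); uv.append(p)
t=16;B=22
add(-80,[((-54,-28,t),(384,124)),((-54,28,t),(479,124)),((54,-28,B),(384,293)),((54,28,B),(477,292)),((32,-8,64),(425,298)),((32,8,64),(450,298)),((-98,0,46),(436,61)),((-42,0,46),(434,164))])
add(0,[((-54,-28,t),(516,124)),((-54,28,t),(612,124)),((54,-28,B),(513,292)),((32,-8,64),(568,297)),((-98,0,46),(578,61)),((-42,0,46),(577,163))])
C,S=np.cos(1.4),np.sin(1.4)
add(80,[((-70-28*C,-28*S,48.5),(670,93)),((-70+28*C,28*S,48.5),(770,125))])
m=np.array(m)/1000;uv=Rr(uv)
def W(p):
    C,S=np.cos(p[2]),np.sin(p[2]);return np.c_[p[0]+C*m[:,0]-S*m[:,1],p[1]+S*m[:,0]+C*m[:,1],p[3]+m[:,2]]
r=least_squares(lambda p:(w2px(w,W(p))-uv).ravel(),[.59,.04,.18,.03],loss='soft_l1')
print(r.x.round(4),(w2px(w,W(r.x))-uv).round(1).tolist())
p=r.x;C,S=np.cos(p[2]),np.sin(p[2])
for n,b in zip('RML',(-.08,0,.08)):
    f=lambda x,y:np.array([p[0]+C*x-S*y,p[1]+S*x+C*y]).round(4)
    print(n,'bay',f(0,b),'stud',f(-.07,b),'bar',f(.01,b))
for zc in (.03,.044): print(zc,fit(w,[(-95,-125,zc*1000),(-95,125,zc*1000),(95,-125,zc*1000)],Rr([(348,27),(775,33),(352,319)]),[.58,.037,.18]))
```

```text
[0.5912 0.041  0.2084 0.0281] [[-0.7, 1.1], [-0.6, 0.2], [0.2, -0.1], [-1.1, -0.5], [-1.2, 0.3], [0.3, 0.0], [-0.2, 2.7], [0.3, 0.2], [0.9, -0.2], [-0.1, -1.1], [-0.1, -1.0], [-1.9, -1.0], [2.4, 1.4], [0.3, -0.8], [2.7, 4.8], [0.2, -2.8]]
R bay [ 0.6077 -0.0372] stud [ 0.5392 -0.0517] bar [ 0.6175 -0.0352]
M bay [0.5912 0.041 ] stud [0.5227 0.0266] bar [0.6009 0.0431]
L bay [0.5746 0.1193] stud [0.5061 0.1048] bar [0.5844 0.1214]
pose [0.5806 0.0371 0.1829] res px [[2.0, 1.2], [-2.8, -0.2], [-0.0, -2.9]]
0.03 [0.5806333  0.03709888 0.18294513]
pose [0.5772 0.034  0.1828] res px [[0.1, 0.7], [0.9, -0.6], [-1.7, 0.0]]
0.044 [0.57719478 0.03400691 0.18281012]
```

>>> {"name": "carry_out", "arguments": {
  "steps": [
    [0,0.014,0.008,0.026,0,0,0],
    [0,0.014,0.008,0.026,0,0,0],
    [0,0.014,0.008,0.026,0,0,0],
    [0,0.014,0.008,0.026,0,0,0],
    [0,0.014,0.008,0.026,0,0,0],
    [0,0,0,0,0,0,0],
    [0,0,0,0,0,0,0]
  ]
}}

```text
clock: 4.95
tcp_pos: [0.5021, -0.0311, 0.2212]
orientation: [0.0, 0.639, 0.769, 0.0]
wrist_force: [0.4, 0.2, -0.3]
finger_gap: 0.0428
```

Run:
```python
from h import *
w=cam('wrist');pickle.dump(w,open('w3.pkl','wb'));big(w,'w3.png');st()
```

```text
scale 1.5625
t 5.0 tcp [ 0.5025 -0.0311  0.2216] psi 1.7556 F [0.9 0.8 0.9] T [0.04 0.   0.01] gap 0.0425 q [-0.22  0.18 -0.19  1.19 -0.   -0.41]
```

View pics/w3.png

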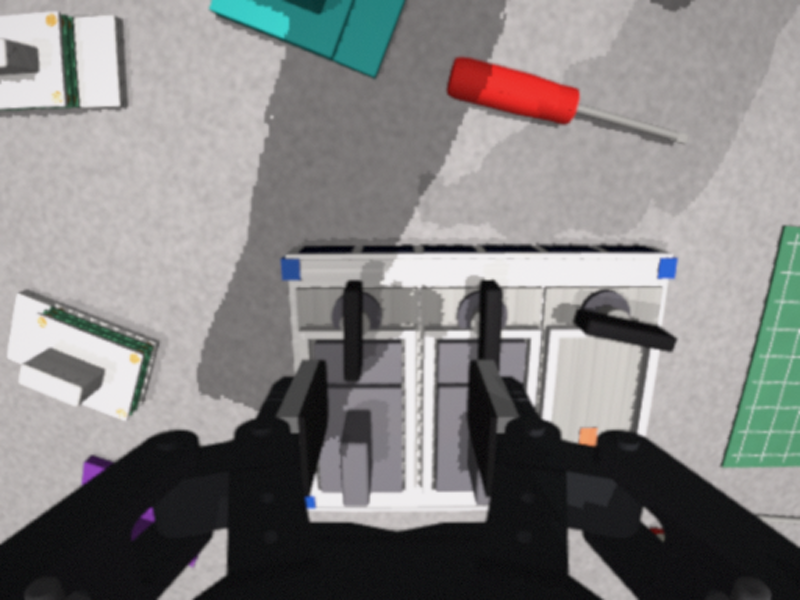

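Closer view, in 800x600 px: frame corners (283,258) and (677,258); far end of stud R's wing (352,378); tab corners of dummy R (312,340) and (405,340); inner near edge of the empty pocket (556,335) to (643,335).

Run:
```python
from h import *
w=pickle.load(open('w3.pkl','rb'))
pts=[(-42,-80,46,0,352,378),(-54,-108,16,0,312,340),(-54,-52,16,0,405,340),(-54,-28,16,0,438,340),(-54,28,16,0,529,340),
(-57,49,14,0,556,335),(-57,111,14,0,644,335),(-12,-88,64,0,344,442),(-12,-72,64,0,370,442),(32,-88,64,0,343,505),(32,-72,64,0,369,503),(-95,-125,14,1,283,258),(-95,125,14,1,677,258)]
a=np.array(pts,float);m=a[:,:3]/1000;uv=a[:,4:]/1.5625
def W(p):
    C,S=np.cos(p[2]),np.sin(p[2]);x=m[:,0]+p[3]*a[:,3];return np.c_[p[0]+C*x-S*m[:,1],p[1]+S*x+C*m[:,1],.03+m[:,2]]
r=least_squares(lambda p:(w2px(w,W(p))-uv).ravel(),[.59,.04,.18,-.015],loss='soft_l1')
print(r.x.round(4),(w2px(w,W(r.x))-uv).round(1).tolist())
p=r.x;C,S=np.cos(p[2]),np.sin(p[2])
for n,b in zip('RML',(-.08,0,.08)):
    f=lambda x,y:np.array([p[0]+C*x-S*y,p[1]+S*x+C*y]).round(4)
    print(n,'bay',f(0,b),'stud',f(-.07,b),'bar',f(.01,b))
for q in [(353,282),(352,378)]: print(px2w(w,np.array(q)/1.5625,[.076]),px2w(w,np.array(q)/1.5625,[.052]))
s=px2w(w,np.array([352,378])/1.5625,.076)
x,y=p[0]-.07*C+.08*S,p[1]-.07*S-.08*C
to(x,y,.075,p[2]+np.pi/2)
```

```text
[ 0.5916  0.0408  0.1885 -0.0121] [[1.3, 0.6], [0.8, 0.6], [-2.1, 0.6], [1.1, 0.5], [-0.9, 0.2], [2.3, -0.3], [5.6, -0.8], [-3.2, -0.9], [-1.8, -0.8], [-0.6, -0.4], [-0.1, 0.9], [-0.8, 0.1], [4.8, 0.0]]
R bay [ 0.6066 -0.0378] stud [ 0.5379 -0.0509] bar [ 0.6165 -0.0359]
M bay [0.5916 0.0408] stud [0.5229 0.0277] bar [0.6015 0.0427]
L bay [0.5767 0.1194] stud [0.5079 0.1062] bar [0.5865 0.1212]
[[ 0.50794013 -0.05557536  0.076     ]] [[ 0.5144709  -0.05655329  0.052     ]]
[[ 0.56501978 -0.04692389  0.076     ]] [[ 0.57662797 -0.04713224  0.052     ]]
t 5.0 tcp [ 0.5025 -0.0311  0.2216] psi 1.7556 F [0.9 0.8 0.9] T [0.04 0.   0.01] gap 0.0425 q [-0.22  0.18 -0.19  1.19 -0.   -0.41]
-> dx -0.0260 dy 0.0312 dz 0.1466 turn -0.004
```

>>> {"name": "carry_out", "arguments": {
  "steps": [
    [0,-0.013,0.015,0.02,0,0,0],
    [0,-0.013,0.016,0.02,0,0,0],
    [0,0,0,0.03,0,0,0],
    [0,0,0,0.03,0,0,0],
    [0,0,0,0.025,0,0,0],
    [0,0,0,0.023,0,0,0],
    [0,0,0,0,0,0,0],
    [-1,0,0,0,0,0,0],
    [-1,0,0,0,0,0,0],
    [-1,0,0,0,0,0,0],
    [-1,0,0,0,0,0,0],
    [-1,0,0,0,0,0,0]
  ],
  "grip_force": 60
}}

```text
clock: 6.5
tcp_pos: [0.5386, -0.0506, 0.0736]
orientation: [0.002, 0.638, 0.77, 0.0]
wrist_force: [-0.0, -2.9, 6.5]
finger_gap: 0.0087
```

Run:
```python
from h import *
w=cam('wrist');big(w,'w4.png');st()
```

```text
scale 1.5625
t 6.55 tcp [ 0.5386 -0.0506  0.0736] psi 1.7567 F [ 0.2 -2.8  6.1] T [-0.62 -0.05 -0.02] gap 0.0086 q [-0.24  0.37 -0.34  0.86 -0.   -0.43]
```

View pics/w4.png

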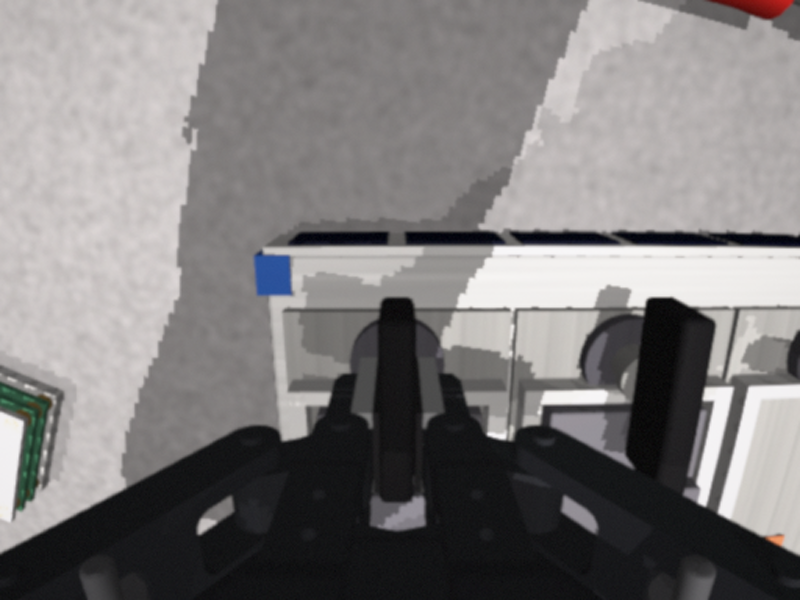

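>>> {"name": "carry_out", "arguments": {
  "steps": [
    [-1,0,0,0.003,0,0,0],
    [-1,0,0,0.003,0,0,0],
    [-1,0,0,0,0,0,0],
    [-1,0,0,0,0,0,-0.15],
    [-1,0,0,0,0,0,-0.15],
    [-1,0,0,0,0,0,-0.15],
    [-1,0,0,0,0,0,-0.15]
  ]
}}

```text
clock: 7.42
tcp_pos: [0.5386, -0.0505, 0.069]
orientation: [0.002, 0.38, 0.925, -0.0]
wrist_force: [-3.9, -2.5, 16.5]
finger_gap: 0.0086
```

Run:
```python
from h import *
st()
```

```text
t 7.42 tcp [ 0.5386 -0.0505  0.069 ] psi 2.3617 F [-3.9 -2.5 16.5] T [-0.39  0.78 -0.06] gap 0.0086 q [-0.24  0.37 -0.34  0.85 -0.   -1.03]
```

>>> {"name": "carry_out", "arguments": {
  "steps": [
    [-1,0,0,0,0,0,-0.15],
    [-1,0,0,0,0,0,-0.15],
    [-1,0,0,0,0,0,-0.15],
    [-1,0,0,0,0,0,-0.15],
    [-1,0,0,0,0,0,-0.15],
    [-1,0,0,0,0,0,-0.05],
    [-1,0,0,0,0,0,0],
    [-1,0,0,-0.003,0,0,0],
    [-1,0,0,-0.003,0,0,0],
    [-1,0,0,-0.002,0,0,0],
    [-1,0,0,0,0,0,0]
  ]
}}

```text
clock: 8.8
tcp_pos: [0.5384, -0.0505, 0.0753]
orientation: [0.001, -0.008, 1.0, -0.001]
wrist_force: [0.8, -4.5, 4.5]
finger_gap: 0.009
```

Run:
```python
from h import *
st()
```

```text
t 8.8 tcp [ 0.5384 -0.0505  0.0753] psi -3.1264 F [ 0.8 -4.5  4.5] T [-0.87 -0.21  0.03] gap 0.009 q [-0.24  0.36 -0.34  0.87 -0.   -1.83]
```

>>> {"name": "carry_out", "arguments": {
  "steps": [
    [0,0,0,0,0,0,0],
    [0,0,0,0,0,0,0],
    [0,0,0,-0.025,0,0,0],
    [0,0,0,-0.035,0,0,0],
    [0,0,0,-0.04,0,0,0],
    [0,-0.026,0.005,0,0,0,0],
    [0,-0.026,0.004,0,0,0,0],
    [0,-0.026,0.004,0,0,0,0],
    [0,0,0,0,0,0,0.175],
    [0,0,0,0,0,0,0.175],
    [0,0,0,0,0,0,0.175],
    [0,0,0,0,0,0,0.175],
    [0,0,0,0,0,0,0.175],
    [0,0,0,0,0,0,0.175],
    [0,0,0,0,0,0,0.175],
    [0,0,0,0,0,0,0.175],
    [0,0,0,0,0,0,0]
  ]
}}

```text
clock: 10.92
tcp_pos: [0.6145, -0.0351, 0.1734]
orientation: [-0.001, 0.637, 0.77, -0.0]
wrist_force: [-1.0, 0.0, 0.4]
finger_gap: 0.0427
```

Run:
```python
from h import *
w=cam('wrist');pickle.dump(w,open('w5.pkl','wb'));big(w,'w5.png');to(.6165,-.0359,.084,1.757)
```

```text
scale 1.5625
t 10.97 tcp [ 0.6146 -0.0352  0.1735] psi 1.7606 F [ 1.1 -0.7  0.2] T [ 0.01 -0.05  0.02] gap 0.0427 q [-0.19  0.42  0.02  1.17  0.   -0.38]
-> dx -0.0011 dy 0.0018 dz 0.0895 turn 0.004
```

View pics/w5.png

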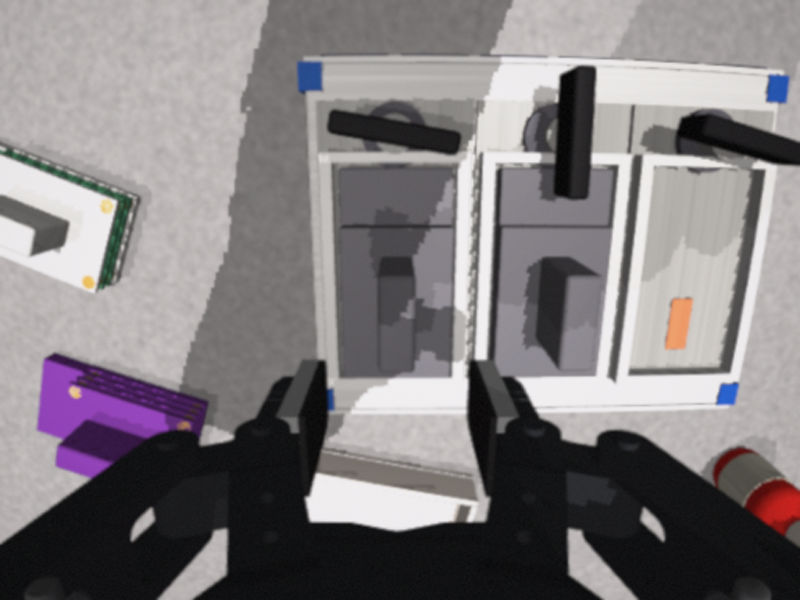

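Stud R is now free (wing across, at (395,132)), and its dummy's bar sits at (396,315). The pocket wall corners are clearly visible, so I'll refine the bay pose with them.

Run:
```python
from h import *
w=pickle.load(open('w5.pkl','rb'))
pts=[(-57,-111,14,333,165),(57,-111,14,337,378),(-57,-49,14,458,165),(57,-31,14,492,378),(-57,-31,14,496,165),(-57,31,14,618,165),
(57,31,14,603,375),(-57,49,14,653,166),(-57,111,14,765,168),(57,49,14,627,374),(57,111,14,733,369)]
a=np.array(pts,float);m=a[:,:3]/1000;uv=a[:,3:]/1.5625
def W(p):
    C,S=np.cos(p[2]),np.sin(p[2]);x=m[:,0];return np.c_[p[0]+C*x-S*m[:,1],p[1]+S*x+C*m[:,1],p[3]+m[:,2]]
for zf in (None,.03):
    F=lambda p:(w2px(w,W(p if zf is None else [*p[:3],zf]))-uv).ravel()
    r=least_squares(F,[.59,.04,.18,.03],loss='soft_l1')
    print(r.x.round(4),F(r.x).reshape(-1,2).round(1).tolist())
p=r.x;C,S=np.cos(p[2]),np.sin(p[2])
f=lambda x,y:np.array([p[0]+C*x-S*y,p[1]+S*x+C*y]).round(4)
for n,b in zip('RML',(-.08,0,.08)):
    print(n,'bay',f(0,b),'stud',f(-.07,b),'bar',f(.01,b))
q=np.array([(377,372),(414,370),(379,278),(413,278)])/1.5625
print('bar top corners',px2w(w,q,.094).round(4),px2w(w,q,.094).mean(0).round(4))
```

```text
[0.5935 0.0419 0.2019 0.0291] [[-0.1, 0.8], [3.5, 0.9], [0.8, -0.3], [-2.7, -0.4], [-0.1, -0.5], [0.4, -0.2], [-3.2, 0.0], [0.0, -0.6], [-0.1, -0.3], [1.3, 0.2], [-0.9, 1.2]]
[0.5934 0.0415 0.2015 0.03  ] [[-0.6, 0.6], [3.0, 1.2], [0.6, -0.5], [-2.9, -0.1], [-0.3, -0.6], [0.5, -0.4], [-3.2, 0.3], [0.2, -0.8], [0.3, -0.4], [1.4, 0.5], [-0.7, 1.5]]
R bay [ 0.6094 -0.0368] stud [ 0.5408 -0.0509] bar [ 0.6192 -0.0348]
M bay [0.5934 0.0415] stud [0.5248 0.0275] bar [0.6032 0.0435]
L bay [0.5774 0.1199] stud [0.5088 0.1059] bar [0.5872 0.1219]
bar top corners [[ 0.6404 -0.0399  0.094 ]
 [ 0.6364 -0.0241  0.094 ]
 [ 0.5985 -0.0465  0.094 ]
 [ 0.5958 -0.0327  0.094 ]] [ 0.6178 -0.0358  0.094 ]
```

>>> {"name": "carry_out", "arguments": {
  "steps": [
    [0,-0.001,0.003,0.03,0,0,-0.01],
    [0,0,0,0.03,0,0,0],
    [0,0,0,0.029,0,0,0],
    [0,0,0,0,0,0,0],
    [-1,0,0,0,0,0,0],
    [-1,0,0,0,0,0,0],
    [-1,0,0,0,0,0,0],
    [-1,0,0,0,0,0,0],
    [-1,0,0,-0.01,0,0,0],
    [-1,0,0,-0.02,0,0,0],
    [-1,0,0,-0.03,0,0,0],
    [-1,0,0,-0.03,0,0,0],
    [-1,0,0,-0.03,0,0,0],
    [-1,0,0,0,0,0,0]
  ],
  "grip_force": 80
}}

```text
clock: 12.72
tcp_pos: [0.6195, -0.0365, 0.2078]
orientation: [0.002, 0.635, 0.773, 0.001]
wrist_force: [0.6, -0.2, -3.2]
finger_gap: 0.0148
```

Run:
```python
from h import *
to(.51,.346,.205,1.757)
```

```text
t 12.72 tcp [ 0.6195 -0.0365  0.2078] psi 1.7668 F [ 0.6 -0.2 -3.2] T [ 0.02 -0.03 -0.03] gap 0.0148 q [-0.19  0.41  0.09  1.24 -0.   -0.38]
-> dx 0.3965 dy -0.0329 dz 0.0028 turn 0.010
```

>>> {"name": "carry_out", "arguments": {
  "steps": [
    [-1,0.02,-0.003,0,0,0,0],
    [-1,0.04,-0.004,0,0,0,0],
    [-1,0.04,-0.004,0,0,0,0],
    [-1,0.04,-0.004,0,0,0,0],
    [-1,0.04,-0.003,0,0,0,0],
    [-1,0.04,-0.003,0,0,0,0],
    [-1,0.04,-0.003,0,0,0,0],
    [-1,0.04,-0.003,0,0,0,0],
    [-1,0.04,-0.003,0,0,0,0],
    [-1,0.036,-0.003,0,0,0,0],
    [-1,0.02,0,0,0,0,0],
    [-1,0,0,0,0,0,0]
  ]
}}

```text
clock: 14.22
tcp_pos: [0.5074, 0.3469, 0.2039]
orientation: [-0.0, 0.634, 0.774, -0.001]
wrist_force: [0.6, -0.3, -2.5]
finger_gap: 0.0143
```

Run:
```python
from h import *
to(.51,.346,.0535,1.757)
w=cam('wrist');pickle.dump(w,open('w6.pkl','wb'));big(w,'w6.png')
```

```text
t 14.22 tcp [0.5074 0.3469 0.2039] psi 1.7694 F [ 0.6 -0.3 -2.5] T [-0.07 -0.04 -0.06] gap 0.0143 q [ 0.47  0.41  0.07  1.23 -0.    0.27]
-> dx -0.0014 dy 0.0023 dz 0.1504 turn 0.012
scale 1.5625
```

View pics/w6.png

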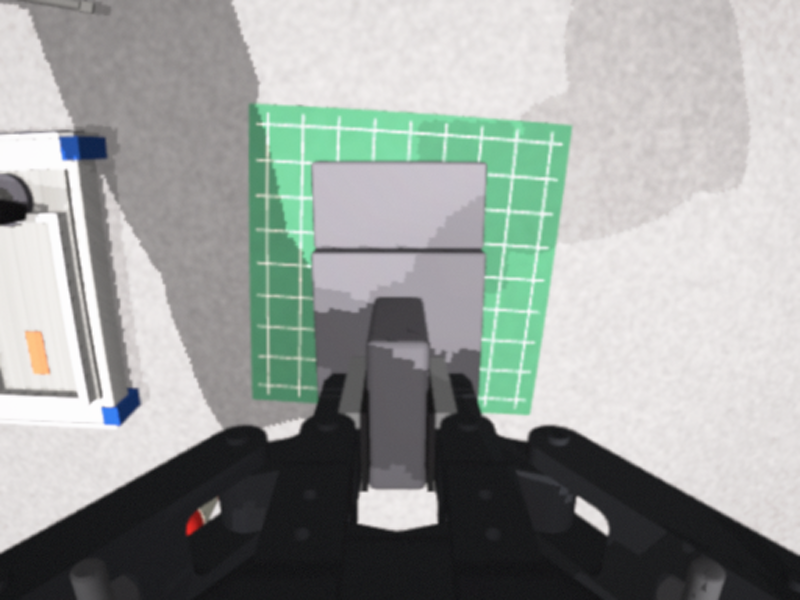

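The dummy hangs level over the mat (mat spans x 250–570, y 103–412). I'll lower it.

>>> {"name": "carry_out", "arguments": {
  "steps": [
    [-1,0,0,0.04,0,0,0],
    [-1,0,0,0.04,0,0,0],
    [-1,0,0,0.04,0,0,0],
    [-1,0,0,0.015,0,0,0],
    [-1,0,0,0.008,0,0,0],
    [-1,0,0,0.003,0,0,0],
    [-1,0,0,0.002,0,0,0],
    [-1,0,0,0,0,0,0]
  ]
}}

```text
clock: 15.28
tcp_pos: [0.5092, 0.3463, 0.0582]
orientation: [0.0, 0.634, 0.773, 0.001]
wrist_force: [-0.5, 0.2, -2.3]
finger_gap: 0.0147
```

>>> {"name": "carry_out", "arguments": {
  "steps": [
    [-1,0,0,0.002,0,0,0],
    [-1,0,0,0.002,0,0,0],
    [-1,0,0,0,0,0,0]
  ]
}}

```text
clock: 15.65
tcp_pos: [0.509, 0.3464, 0.0557]
orientation: [0.001, 0.634, 0.773, 0.001]
wrist_force: [-4.1, -1.3, 11.3]
finger_gap: 0.0148
```

>>> {"name": "carry_out", "arguments": {
  "steps": [
    [0,0,0,0,0,0,0],
    [0,0,0,0,0,0,0],
    [0,0,0,-0.03,0,0,0],
    [0,0,0,-0.06,0,0,0],
    [0,0,0,-0.06,0,0,0],
    [0,-0.043,0,0,0,0,0],
    [0,-0.046,-0.001,0,0,0,0],
    [0,-0.046,-0.001,0,0,0,0],
    [0,-0.046,-0.001,0,0,0,0],
    [0,-0.046,-0.001,0,0,0,0],
    [0,-0.046,-0.001,0,0,0,0],
    [0,-0.046,-0.001,0,0,0,0],
    [0,-0.046,-0.001,0,0,0,0],
    [0,-0.046,-0.001,0,0,0,0],
    [0,-0.046,-0.001,0,0,0,0],
    [0,-0.046,0,0,0,0,0],
    [0,-0.046,0,0,0,0,0],
    [0,-0.046,0,0,0,0,0],
    [0,0,0,0,0,0,0]
  ]
}}

```text
clock: 18.02
tcp_pos: [0.616, -0.243, 0.2022]
orientation: [0.0, 0.636, 0.772, -0.0]
wrist_force: [-0.2, 0.8, 0.4]
finger_gap: 0.0429
```

>>> {"name": "carry_out", "arguments": {
  "steps": [
    [0,0,0,0,0,0,-0.167],
    [0,0,0,0,0,0,-0.167],
    [0,0,0,0,0,0,-0.167],
    [0,0,0,0,0,0,-0.167],
    [0,0,0,0,0,0,-0.167],
    [0,0,0,0,0,0,-0.167],
    [0,0,0,0,0,0,-0.168],
    [0,0,0,0,0,0,0],
    [0,0,0,0,0,0,0]
  ]
}}

```text
clock: 19.15
tcp_pos: [0.6157, -0.2388, 0.2032]
orientation: [-0.0, 0.103, 0.995, 0.0]
wrist_force: [0.3, 0.4, 0.2]
finger_gap: 0.0428
```

Run:
```python
from h import *
to(.6176,-.2394,.052,2.939)
w=cam('wrist');pickle.dump(w,open('w7.pkl','wb'));big(w,'w7.png')
c=cam('top');pickle.dump(c,open('t7.pkl','wb'));cv2.imwrite('pics/t7.png',cv2.cvtColor(c['color'],cv2.COLOR_RGB2BGR))
```

```text
t 19.15 tcp [ 0.6157 -0.2388  0.2032] psi 2.9348 F [0.3 0.4 0.2] T [ 0.   -0.05  0.  ] gap 0.0428 q [-0.49  0.5   0.21  1.28  0.   -1.86]
-> dx -0.0019 dy -0.0002 dz 0.1512 turn -0.004
scale 1.5625
```

View pics/w7.png

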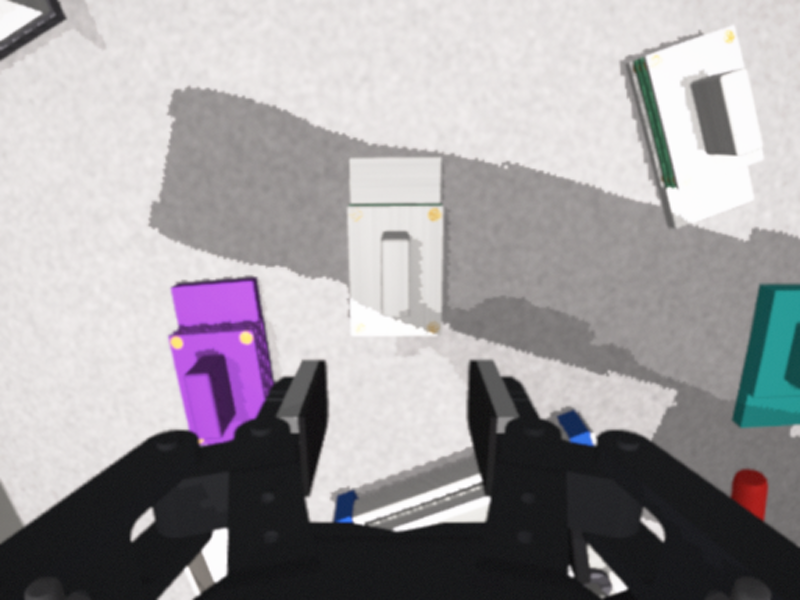

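View pics/t7.png

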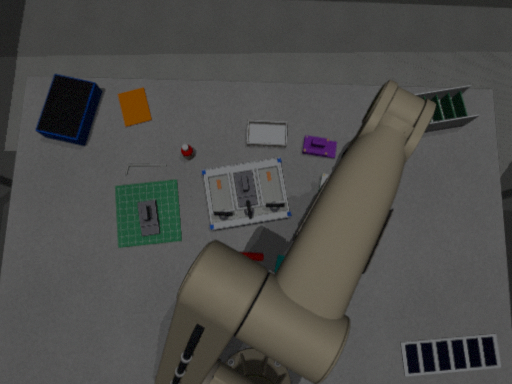

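Module B lies at (396,245) px and the dummy is on the mat in the top view. No third module turned up in the area the arm hid before.

Run:
```python
from h import *
w=pickle.load(open('w7.pkl','rb'))
m=[(-26,-28,28),(-26,28,28),(54,-28,28),(54,28,28),(-54,-28,12),(-54,28,12)]
p=fit(w,m,np.array([(350,207),(443,207),(350,335),(441,333),(350,158),(441,158)])/1.5625,[.6156,-.2492,1.37])
b=px2w(w,np.array([(381,240),(411,240),(381,310),(410,312)])/1.5625,.06).round(4);print(b)
print(w2px(w,[[.419+.054*np.cos(-1.417)+s*.028*np.sin(1.417),-.2824+.054*np.sin(-1.417)+s*.028*np.cos(1.417),.028] for s in(1,-1)])*1.5625)
to(p[0]+.01*np.cos(p[2]),p[1]+.01*np.sin(p[2]),.053,p[2]+np.pi/2)
```

```text
pose [ 0.6149 -0.251   1.3651] res px [[-1.2, -0.1], [0.3, -0.1], [0.9, -0.0], [-0.4, 1.2], [-0.3, -0.2], [0.7, -0.3]]
[[ 0.6202 -0.2641  0.06  ]
 [ 0.6045 -0.2609  0.06  ]
 [ 0.6285 -0.2259  0.06  ]
 [ 0.613  -0.2215  0.06  ]]
[[643.6158626   57.83044731]
 [731.79247917  27.87169044]]
t 19.25 tcp [ 0.6158 -0.2391  0.2033] psi 2.9356 F [-1.  -0.4  0. ] T [ 0.03 -0.01 -0.01] gap 0.043 q [-0.49  0.5   0.21  1.28 -0.   -1.86]
-> dx -0.0016 dy -0.0018 dz 0.1503 turn -0.000
```

>>> {"name": "carry_out", "arguments": {
  "steps": [
    [0,-0.0015,-0.002,0.04,0,0,0],
    [0,0,0,0.05,0,0,0],
    [0,0,0,0.04,0,0,0],
    [0,0,0,0.02,0,0,0],
    [0,0,0,0,0,0,0],
    [-1,0,0,0,0,0,0],
    [-1,0,0,0,0,0,0],
    [-1,0,0,0,0,0,0],
    [-1,0,0,0,0,0,0],
    [-1,0,0,-0.01,0,0,0],
    [-1,0,0,-0.02,0,0,0],
    [-1,0,0,-0.04,0,0,0],
    [-1,0,0,-0.04,0,0,0],
    [-1,0,0,-0.04,0,0,0],
    [-1,0,0,0,0,0,0]
  ],
  "grip_force": 100
}}

```text
clock: 21.12
tcp_pos: [0.6188, -0.2426, 0.2072]
orientation: [0.003, 0.102, 0.995, -0.001]
wrist_force: [0.7, -0.5, -5.0]
finger_gap: 0.0138
```

Run:
```python
from h import *
to(.6185,-.0352,.2,1.77)
```

```text
t 21.12 tcp [ 0.6188 -0.2426  0.2072] psi 2.9371 F [ 0.7 -0.5 -5. ] T [ 0.05 -0.03  0.01] gap 0.0138 q [-0.49  0.5   0.22  1.28  0.   -1.86]
-> dx 0.0424 dy 0.2030 dz 0.0072 turn 1.167
```

>>> {"name": "carry_out", "arguments": {
  "steps": [
    [-1,0.004,0.02,0,0,0,0],
    [-1,0.007,0.034,0,0,0,0],
    [-1,0.007,0.034,0,0,0,0],
    [-1,0.007,0.034,0,0,0,0],
    [-1,0.007,0.034,0,0,0,0],
    [-1,0.007,0.03,0,0,0,0],
    [-1,0.003,0.017,0,0,0,0],
    [-1,0,0,0,0,0,0.167],
    [-1,0,0,0,0,0,0.167],
    [-1,0,0,0,0,0,0.167],
    [-1,0,0,0,0,0,0.167],
    [-1,0,0,0,0,0,0.167],
    [-1,0,0,0,0,0,0.167],
    [-1,0,0,0,0,0,0.165],
    [-1,0,0,0,0,0,0]
  ]
}}

```text
clock: 23.0
tcp_pos: [0.6164, -0.0343, 0.202]
orientation: [-0.001, 0.633, 0.774, -0.001]
wrist_force: [0.3, -0.4, -4.8]
finger_gap: 0.0141
```

>>> {"name": "carry_out", "arguments": {
  "steps": [
    [-1,0,0,0.03,0,0,0],
    [-1,0,0,0.03,0,0,0],
    [-1,0,0,0.02,0,0,0],
    [-1,0,0,0,0,0,0],
    [-1,0,0,0,0,0,0]
  ]
}}

```text
clock: 23.62
tcp_pos: [0.6174, -0.0344, 0.1239]
orientation: [0.0, 0.633, 0.774, 0.0]
wrist_force: [-0.4, 0.9, -4.2]
finger_gap: 0.0139
```

Run:
```python
from h import *
to(.6185,-.0352,.087,1.771)
w=cam('wrist');pickle.dump(w,open('w8.pkl','wb'));big(w,'w8.png')
```

```text
t 23.62 tcp [ 0.6174 -0.0344  0.1239] psi 1.7713 F [-0.4  0.9 -4.2] T [-0.04 -0.08  0.01] gap 0.0139 q [-0.19  0.46 -0.06  1.06 -0.   -0.39]
-> dx -0.0010 dy 0.0009 dz 0.0369 turn 0.000
scale 1.5625
```

View pics/w8.png

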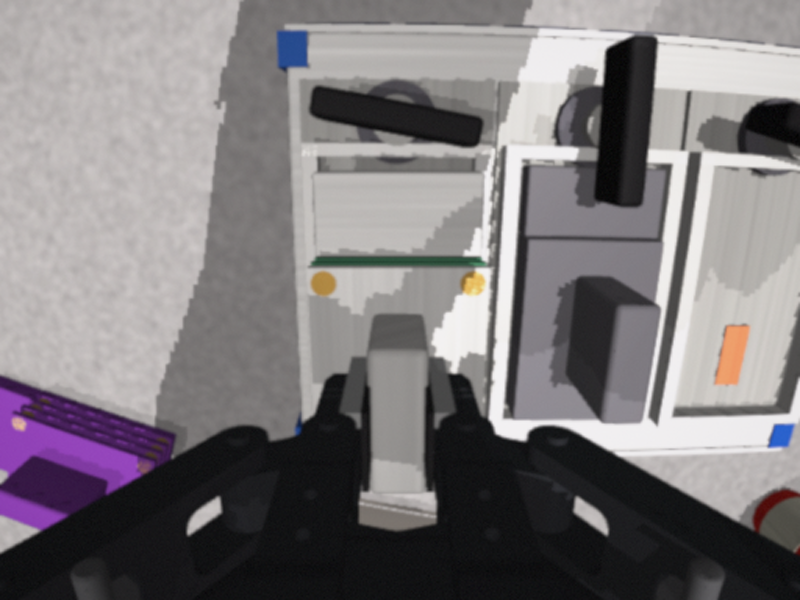

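The module hangs over bay R with its tab edge at (316,173) to (484,172); the pocket's near wall inner edge is at y≈157. I'll compare the two.

Run:
```python
from h import *
w=pickle.load(open('w8.pkl','rb'));s,psi=st();t=s['tcp_pos']
def T(p,z):
    q=px2w(w,np.array(p)/1.5625,z)[:,:2]-t[:2];return (np.c_[q@[np.cos(psi),np.sin(psi)],q@[np.sin(psi),-np.cos(psi)]]*1000).round(1).tolist()
print('tab edge (want y=-64, x=+-28)',T([(316,173),(484,172)],.083),'bar top',T([(370,348),(427,348)],.131))
print('gold',T([(323,284),(473,284)],.099))
print('R wall near',T([(318,157),(486,157)],.044),'Rleft in/out',T([(315,165),(302,165)],.044),'Rright',T([(487,165),(497,165),(490,400)],.044))
print('M inner near',T([(524,165),(668,165)],.044),'M far',T([(511,418)],.044),'L',T([(711,166),(677,408),(785,406)],.044))
```

```text
t 23.68 tcp [ 0.6178 -0.0345  0.1244] psi 1.771 F [-0.5 -0.1 -4.3] T [ 0.07 -0.03  0.03] gap 0.0139 q [-0.19  0.46 -0.06  1.06 -0.   -0.39]
tab edge (want y=-64, x=+-28) [[-26.7, -62.3], [27.0, -62.7]] bar top [[-7.5, -21.9], [6.7, -21.9]]
gold [[-23.4, -29.9], [22.4, -29.9]]
R wall near [[-31.8, -66.9], [34.1, -66.9]] Rleft in/out [[-33.1, -63.8], [-38.3, -63.8]] Rright [[34.6, -63.9], [38.5, -63.9], [41.0, 38.4]]
M inner near [[49.3, -64.0], [108.5, -65.2]] M far [[51.1, 47.6]] L [[127.2, -65.4], [129.4, 44.0], [186.1, 44.9]]
```

>>> {"name": "carry_out", "arguments": {
  "steps": [
    [-1,0.0005,-0.0015,0,0,0,-0.01],
    [-1,0,0,0.01,0,0,0],
    [-1,0,0,0.01,0,0,0],
    [-1,0,0,0.006,0,0,0],
    [-1,0,0,0.004,0,0,0],
    [-1,0,0,0.003,0,0,0],
    [-1,0,0,0,0,0,0]
  ]
}}

```text
clock: 24.55
tcp_pos: [0.6153, -0.0342, 0.09]
orientation: [-0.0, 0.629, 0.777, -0.0]
wrist_force: [-0.4, -0.3, -5.1]
finger_gap: 0.0144
```

>>> {"name": "carry_out", "arguments": {
  "steps": [
    [-1,0,0,0.002,0,0,0],
    [-1,0,0,0.002,0,0,0],
    [-1,0,0,0,0,0,0]
  ]
}}

```text
clock: 24.92
tcp_pos: [0.6157, -0.0339, 0.089]
orientation: [0.001, 0.629, 0.777, 0.0]
wrist_force: [-5.1, 1.5, 9.3]
finger_gap: 0.0143
```

>>> {"name": "carry_out", "arguments": {
  "steps": [
    [0,0,0,0,0,0,0],
    [0,0,0,0,0,0,0],
    [0,0,0,-0.03,0,0,0],
    [0,0,0,-0.03,0,0,0],
    [0,0,0,-0.03,0,0,0],
    [0,0,-0.027,0,0,0,0],
    [0,0,-0.027,0,0,0,0],
    [0,0,-0.025,0,0,0,0],
    [0,0,0,0,0,0,-0.17],
    [0,0,0,0,0,0,-0.17],
    [0,0,0,0,0,0,-0.17],
    [0,0,0,0,0,0,-0.17],
    [0,0,0,0,0,0,-0.17],
    [0,0,0,0,0,0,-0.17],
    [0,0,0,0,0,0,-0.17],
    [0,0,0,0,0,0,-0.17],
    [0,0,0,0,0,0,-0.015],
    [0,0,0,0,0,0,0]
  ]
}}

```text
clock: 27.18
tcp_pos: [0.5383, -0.0506, 0.1763]
orientation: [0.0, -0.005, 1.0, -0.0]
wrist_force: [0.9, 0.8, 0.5]
finger_gap: 0.0426
```

Run:
```python
from h import *
to(.5385,-.0505,.0755,-3.126)
```

```text
t 27.18 tcp [ 0.5383 -0.0506  0.1763] psi -3.1307 F [0.9 0.8 0.5] T [ 0.04 -0.    0.03] gap 0.0426 q [-0.24  0.28 -0.18  1.11 -0.   -1.82]
-> dx -0.0002 dy 0.0001 dz 0.1008 turn -0.005
```

>>> {"name": "carry_out", "arguments": {
  "steps": [
    [0,0,0,0.04,0,0,0],
    [0,0,0,0.035,0,0,0],
    [0,0,0,0.026,0,0,0],
    [0,0,0,0,0,0,0],
    [-1,0,0,0,0,0,0],
    [-1,0,0,0,0,0,0],
    [-1,0,0,0,0,0,0],
    [-1,0,0,0,0,0,0],
    [-1,0,0,0.004,0,0,0],
    [-1,0,0,0.004,0,0,0],
    [-1,0,0,0.001,0,0,0],
    [-1,0,0,0,0,0,0]
  ],
  "grip_force": 70
}}

```text
clock: 28.68
tcp_pos: [0.5389, -0.0509, 0.0693]
orientation: [0.001, -0.007, 1.0, -0.001]
wrist_force: [-7.4, 0.1, 22.5]
finger_gap: 0.0088
```

Run:
```python
from h import *
st()
```

```text
t 28.68 tcp [ 0.5389 -0.0509  0.0693] psi -3.1283 F [-7.4  0.1 22.5] T [ 0.13  1.61 -0.06] gap 0.0088 q [-0.24  0.37 -0.34  0.86 -0.   -1.83]
```

>>> {"name": "carry_out", "arguments": {
  "steps": [
    [-1,0,0,0,0,0,0.155],
    [-1,0,0,0,0,0,0.155],
    [-1,0,0,0,0,0,0.155],
    [-1,0,0,0,0,0,0.155],
    [-1,0,0,0,0,0,0.155],
    [-1,0,0,0,0,0,0.155],
    [-1,0,0,0,0,0,0.155],
    [-1,0,0,0,0,0,0.155],
    [-1,0,0,0,0,0,0.155],
    [-1,0,0,0,0,0,0.02],
    [-1,0,0,0,0,0,0],
    [-1,0,0,-0.003,0,0,0],
    [-1,0,0,-0.003,0,0,0],
    [-1,0,0,0,0,0,0]
  ]
}}

```text
clock: 30.42
tcp_pos: [0.5386, -0.051, 0.0733]
orientation: [0.001, 0.645, 0.764, -0.0]
wrist_force: [-2.3, -1.2, 5.8]
finger_gap: 0.0084
```

Run:
```python
from h import *
st()
```

```text
t 30.43 tcp [ 0.5386 -0.051   0.0733] psi 1.7397 F [-2.3 -1.2  5.8] T [-0.28  0.53 -0.01] gap 0.0084 q [-0.24  0.37 -0.34  0.87 -0.   -0.41]
```

>>> {"name": "carry_out", "arguments": {
  "steps": [
    [0,0,0,0,0,0,0],
    [0,0,0,0,0,0,0],
    [0,0,0,-0.03,0,0,0],
    [0,0,0,-0.05,0,0,0],
    [0,0,0,-0.05,0,0,0],
    [0,-0.037,-0.027,0,0,0,0],
    [0,-0.037,-0.026,0,0,0,0],
    [0,-0.036,-0.026,0,0,0,0],
    [0,-0.036,-0.026,0,0,0,0],
    [0,-0.036,-0.026,0,0,0,0],
    [0,-0.036,-0.026,0,0,0,0]
  ]
}}

```text
clock: 31.8
tcp_pos: [0.4195, -0.2931, 0.2021]
orientation: [0.0, 0.645, 0.764, 0.0]
wrist_force: [-0.9, 0.5, -0.5]
finger_gap: 0.0428
```

>>> {"name": "carry_out", "arguments": {
  "steps": [
    [0,0,0,0,0,0,0.17],
    [0,0,0,0,0,0,0.17],
    [0,0,0,0,0,0,0.17],
    [0,0,0,0,0,0,0.17],
    [0,0,0,0,0,0,0.17],
    [0,0,0,0,0,0,0.17],
    [0,0,0,0,0,0,0.17],
    [0,0,0,0,0,0,0.17],
    [0,0,0,0,0,0,0.17],
    [0,0,0,0,0,0,0.056],
    [0,0,0,0,0,0,0],
    [0,0,0,0,0,0,0]
  ]
}}

```text
clock: 33.3
tcp_pos: [0.4201, -0.2918, 0.2021]
orientation: [-0.0, 0.997, 0.077, -0.0]
wrist_force: [-0.7, -0.7, -0.2]
finger_gap: 0.0426
```

Run:
```python
from h import *
to(.4205,-.2923,.055,.154)
w=cam('wrist');pickle.dump(w,open('w9.pkl','wb'));big(w,'w9.png')
```

```text
t 33.3 tcp [ 0.4201 -0.2918  0.2021] psi 0.155 F [-0.7 -0.7 -0.2] T [ 0.02 -0.    0.03] gap 0.0426 q [-0.76  0.21 -0.21  1.15  0.    0.65]
-> dx 0.0003 dy 0.0005 dz 0.1471 turn 0.001
scale 1.5625
```

View pics/w9.png

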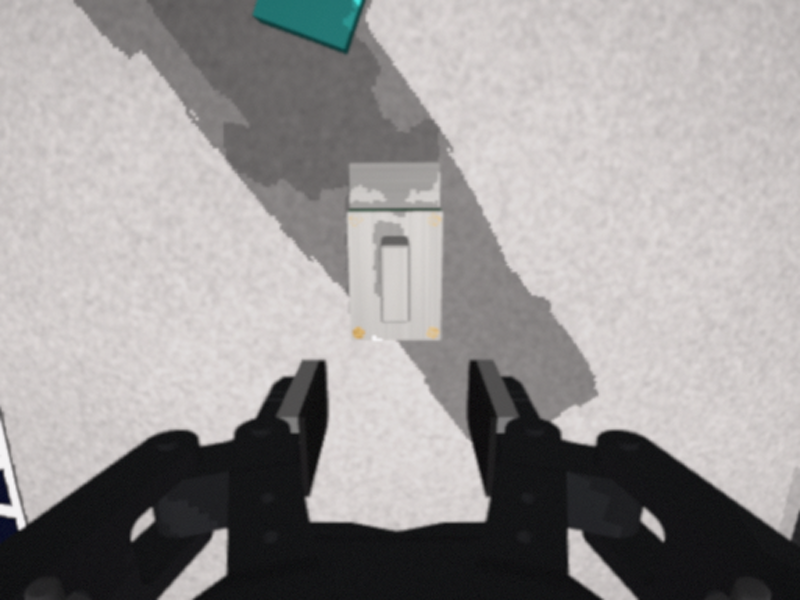

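Module A is centred at (395,250), aligned with the jaws and almost where module B lay in its view. By comparison the offsets are dx≈-2 mm, dy≈+0.5 mm.

>>> {"name": "carry_out", "arguments": {
  "steps": [
    [0,-0.002,0.0005,0.04,0,0,0],
    [0,0,0,0.05,0,0,0],
    [0,0,0,0.04,0,0,0],
    [0,0,0,0.017,0,0,0],
    [0,0,0,0,0,0,0],
    [-1,0,0,0,0,0,0],
    [-1,0,0,0,0,0,0],
    [-1,0,0,0,0,0,0],
    [-1,0,0,0,0,0,0],
    [-1,0,0,-0.01,0,0,0],
    [-1,0,0,-0.02,0,0,0],
    [-1,0,0,-0.04,0,0,0],
    [-1,0,0,-0.04,0,0,0],
    [-1,0,0,-0.04,0,0,0],
    [-1,0,0,0,0,0,0]
  ],
  "grip_force": 100
}}

```text
clock: 35.22
tcp_pos: [0.4196, -0.294, 0.2085]
orientation: [0.002, 0.997, 0.077, 0.002]
wrist_force: [0.7, 0.3, -5.3]
finger_gap: 0.0141
```

Run:
```python
from h import *
to(.5865,.1215,.2,1.781)
```

```text
t 35.23 tcp [ 0.4196 -0.294   0.2085] psi 0.1541 F [ 0.7  0.3 -5.3] T [ 0.   -0.05 -0.04] gap 0.0141 q [-0.77  0.2  -0.2   1.16  0.    0.65]
-> dx 0.2287 dy -0.3850 dz 0.0085 turn -1.627
```

>>> {"name": "carry_out", "arguments": {
  "steps": [
    [-1,0.015,-0.025,0,0,0,0],
    [-1,0.022,-0.037,0,0,0,0],
    [-1,0.022,-0.037,0,0,0,0],
    [-1,0.022,-0.037,0,0,0,0],
    [-1,0.022,-0.037,0,0,0,0],
    [-1,0.022,-0.037,0,0,0,0],
    [-1,0.022,-0.037,0,0,0,0],
    [-1,0.022,-0.037,0,0,0,0],
    [-1,0.022,-0.037,0,0,0,0],
    [-1,0.022,-0.037,0,0,0,0],
    [-1,0.015,-0.026,0,0,0,0],
    [-1,0,0,0,0,0,0]
  ]
}}

```text
clock: 36.72
tcp_pos: [0.5838, 0.1238, 0.2024]
orientation: [-0.0, 0.997, 0.079, -0.002]
wrist_force: [-0.7, 0.1, -5.3]
finger_gap: 0.0141
```

>>> {"name": "carry_out", "arguments": {
  "steps": [
    [-1,0,0,0,0,0,-0.163],
    [-1,0,0,0,0,0,-0.163],
    [-1,0,0,0,0,0,-0.163],
    [-1,0,0,0,0,0,-0.163],
    [-1,0,0,0,0,0,-0.163],
    [-1,0,0,0,0,0,-0.163],
    [-1,0,0,0,0,0,-0.163],
    [-1,0,0,0,0,0,-0.163],
    [-1,0,0,0,0,0,-0.163],
    [-1,0,0,0,0,0,-0.16],
    [-1,0,0,0.03,0,0,0],
    [-1,0,0,0.03,0,0,0],
    [-1,0,0,0.02,0,0,0],
    [-1,0,0,0,0,0,0],
    [-1,0,0,0,0,0,0]
  ]
}}

```text
clock: 38.6
tcp_pos: [0.5844, 0.1212, 0.1253]
orientation: [-0.0, 0.629, 0.777, -0.0]
wrist_force: [-0.0, 0.5, -4.4]
finger_gap: 0.0139
```

Run:
```python
from h import *
to(.586,.122,.089,1.781)
w=cam('wrist');pickle.dump(w,open('w10.pkl','wb'));big(w,'w10.png')
```

```text
t 38.6 tcp [0.5844 0.1212 0.1253] psi 1.7804 F [-0.   0.5 -4.4] T [ 0.03 -0.01  0.  ] gap 0.0139 q [ 0.07  0.42 -0.11  1.04 -0.   -0.14]
-> dx 0.0004 dy 0.0017 dz 0.0363 turn -0.001
scale 1.5625
```

View pics/w10.png

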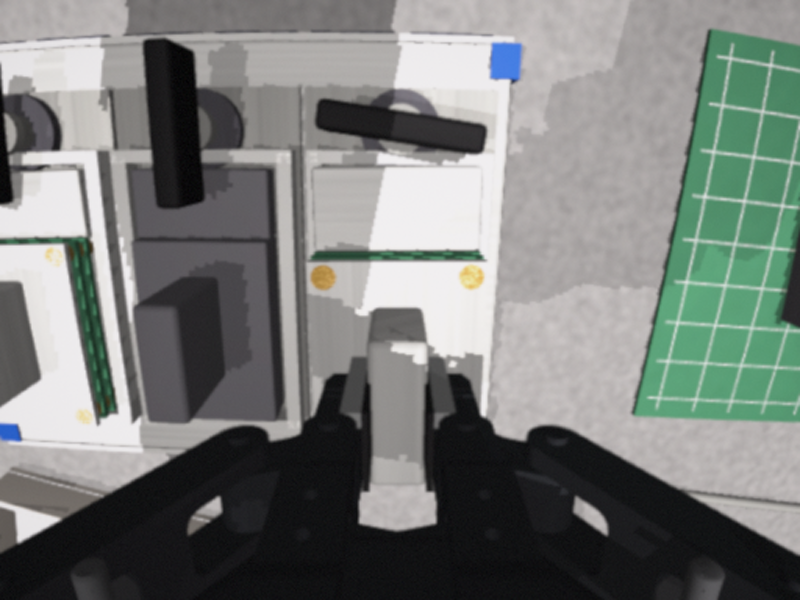

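Module A hangs over bay L, with its tab edge at (313,167) to (482,167) close to the near wall. The R module is seated, with the wing along the bay.

Run:
```python
from h import *
w=pickle.load(open('w10.pkl','rb'));s,psi=st();t=s['tcp_pos']
def T(p,z):
    q=px2w(w,np.array(p)/1.5625,z)[:,:2]-t[:2];return (np.c_[q@[np.cos(psi),np.sin(psi)],q@[np.sin(psi),-np.cos(psi)]]*1000).round(1).tolist()
zb=.1253-.055
print('tab edge',T([(313,167),(482,167)],zb+.012),'gold',T([(323,278),(471,278)],zb+.028))
print('M inner near L/R, far R',T([(131,165),(272,165),(284,419)],.044),'R right inner near/far',T([(85,167),(122,415)],.044))
print('near wall outer top edge R,M,L',T([(30,152),(110,152),(285,151),(310,150),(490,155)],.044),'M far wall inner',T([(200,420)],.044))
print('L outer right wall',T([(495,160),(488,400)],.044), 'L left wall inner edge',T([(309,170),(303,400)],.044))
w8=pickle.load(open('w8.pkl','rb'))
b=px2w(w8,np.array([(300,146),(490,146),(510,148),(687,152)])/1.5625,.044).round(4);print('w8 near wall outer edge world',b)
b=px2w(w,np.array([(30,152),(110,152),(285,151),(310,150),(490,155)])/1.5625,.044).round(4);print('w10',b)
```

```text
t 38.65 tcp [0.5849 0.1214 0.1259] psi 1.7806 F [ 0.  -0.9 -5.3] T [ 0.05 -0.05 -0.05] gap 0.0135 q [ 0.07  0.42 -0.11  1.04 -0.   -0.14]
tab edge [[-28.1, -64.4], [26.5, -64.4]] gold [[-23.8, -31.4], [21.9, -31.5]]
M inner near L/R, far R [[-109.0, -65.3], [-50.7, -64.2], [-52.8, 48.7]] R right inner near/far [[-129.2, -65.1], [-130.2, 48.3]]
near wall outer top edge R,M,L [[-153.3, -72.1], [-117.4, -70.8], [-45.2, -69.6], [-35.3, -69.9], [35.8, -68.0]] M far wall inner [[-92.3, 49.9]]
L outer right wall [[37.8, -66.1], [40.2, 38.9]] L left wall inner edge [[-35.9, -62.1], [-43.4, 38.9]]
w8 near wall outer edge world [[ 0.5558 -0.0866  0.044 ]
 [ 0.541  -0.0139  0.044 ]
 [ 0.5401 -0.006   0.044 ]
 [ 0.5255  0.0651  0.044 ]]
w10 [[ 0.5463 -0.0436  0.044 ]
 [ 0.5401 -0.0082  0.044 ]
 [ 0.5262  0.0627  0.044 ]
 [ 0.5239  0.0724  0.044 ]
 [ 0.511   0.1422  0.044 ]]
```

>>> {"name": "carry_out", "arguments": {
  "steps": [
    [-1,0,0.003,0,0,0,0.01],
    [-1,0,0,0.01,0,0,0],
    [-1,0,0,0.01,0,0,0],
    [-1,0,0,0.006,0,0,0],
    [-1,0,0,0.004,0,0,0],
    [-1,0,0,0.003,0,0,0],
    [-1,0,0,0,0,0,0]
  ]
}}

```text
clock: 39.52
tcp_pos: [0.5875, 0.1224, 0.0921]
orientation: [-0.0, 0.633, 0.774, -0.0]
wrist_force: [-1.0, -0.3, -5.1]
finger_gap: 0.014
```

>>> {"name": "carry_out", "arguments": {
  "steps": [
    [-1,0,0,0.002,0,0,0],
    [-1,0,0,0.002,0,0,0],
    [-1,0,0,0,0,0,0]
  ]
}}

```text
clock: 39.9
tcp_pos: [0.5879, 0.1223, 0.0908]
orientation: [0.001, 0.633, 0.774, 0.001]
wrist_force: [-5.9, -1.9, 8.3]
finger_gap: 0.014
```

>>> {"name": "carry_out", "arguments": {
  "steps": [
    [0,0,0,0,0,0,0],
    [0,0,0,0,0,0,0],
    [0,0,0,-0.03,0,0,0],
    [0,0,0,-0.03,0,0,0],
    [0,0,0,-0.03,0,0,0],
    [0,0,-0.027,0,0,0,0],
    [0,0,-0.028,0,0,0,0],
    [0,0,-0.027,0,0,0,0],
    [0,0,0,0,0,0,-0.17],
    [0,0,0,0,0,0,-0.17],
    [0,0,0,0,0,0,-0.17],
    [0,0,0,0,0,0,-0.17],
    [0,0,0,0,0,0,-0.17],
    [0,0,0,0,0,0,-0.17],
    [0,0,0,0,0,0,-0.17],
    [0,0,0,0,0,0,-0.17],
    [0,0,0,0,0,0,-0.025],
    [0,0,0,0,0,0,0]
  ]
}}

```text
clock: 42.15
tcp_pos: [0.5073, 0.1061, 0.1783]
orientation: [0.0, -0.006, 1.0, -0.0]
wrist_force: [0.2, -0.6, 0.3]
finger_gap: 0.043
```

Run:
```python
from h import *
to(.5075,.106,.0755,-3.128)
```

```text
t 42.15 tcp [0.5073 0.1061 0.1783] psi -3.1295 F [ 0.2 -0.6  0.3] T [0.01 0.06 0.05] gap 0.043 q [ 0.05  0.24 -0.24  1.1  -0.   -1.53]
-> dx -0.0002 dy -0.0001 dz 0.1028 turn -0.002
```

>>> {"name": "carry_out", "arguments": {
  "steps": [
    [0,0,0,0.04,0,0,0],
    [0,0,0,0.035,0,0,0],
    [0,0,0,0.028,0,0,0],
    [0,0,0,0,0,0,0],
    [-1,0,0,0,0,0,0],
    [-1,0,0,0,0,0,0],
    [-1,0,0,0,0,0,0],
    [-1,0,0,0,0,0,0],
    [-1,0,0,0.004,0,0,0],
    [-1,0,0,0.004,0,0,0],
    [-1,0,0,0.001,0,0,0],
    [-1,0,0,0,0,0,0]
  ],
  "grip_force": 70
}}

```text
clock: 43.65
tcp_pos: [0.5084, 0.1062, 0.0693]
orientation: [0.002, -0.007, 1.0, 0.0]
wrist_force: [-5.8, -0.1, 22.0]
finger_gap: 0.0085
```

Run:
```python
from h import *
st()
```

```text
t 43.65 tcp [0.5084 0.1062 0.0693] psi -3.1271 F [-5.8 -0.1 22. ] T [-0.    1.27 -0.06] gap 0.0085 q [ 0.05  0.33 -0.4   0.84 -0.   -1.53]
```

Same readings as stud R: pushed fully in. I'll turn it, let it rise, release and retreat.

>>> {"name": "carry_out", "arguments": {
  "steps": [
    [-1,0,0,0,0,0,0.155],
    [-1,0,0,0,0,0,0.155],
    [-1,0,0,0,0,0,0.155],
    [-1,0,0,0,0,0,0.155],
    [-1,0,0,0,0,0,0.155],
    [-1,0,0,0,0,0,0.155],
    [-1,0,0,0,0,0,0.155],
    [-1,0,0,0,0,0,0.155],
    [-1,0,0,0,0,0,0.155],
    [-1,0,0,0,0,0,0.02],
    [-1,0,0,0,0,0,0],
    [-1,0,0,-0.003,0,0,0],
    [-1,0,0,-0.003,0,0,0],
    [-1,0,0,0,0,0,0]
  ]
}}

```text
clock: 45.4
tcp_pos: [0.5082, 0.1061, 0.0734]
orientation: [0.001, 0.644, 0.765, 0.001]
wrist_force: [0.5, -0.1, 6.5]
finger_gap: 0.0086
```

>>> {"name": "carry_out", "arguments": {
  "steps": [
    [0,0,0,0,0,0,0],
    [0,0,0,0,0,0,0],
    [0,0,0,-0.03,0,0,0],
    [0,0,0,-0.04,0,0,0],
    [0,0,0,-0.05,0,0,0],
    [0,-0.03,-0.005,-0.03,0,0,0],
    [0,-0.03,-0.005,0,0,0,0],
    [0,-0.02,-0.005,0,0,0,0],
    [0,0,0,0,0,0,0],
    [0,0,0,0,0,0,0]
  ]
}}

```text
clock: 46.65
tcp_pos: [0.5057, 0.025, 0.2219]
orientation: [-0.0, 0.645, 0.765, -0.0]
wrist_force: [-0.3, 0.1, -0.3]
finger_gap: 0.0429
```

Run:
```python
from h import *
st()
w=cam('wrist');pickle.dump(w,open('w11.pkl','wb'));big(w,'w11.png')
```

```text
t 46.65 tcp [0.5057 0.025  0.2219] psi 1.7408 F [-0.3  0.1 -0.3] T [0.02 0.03 0.04] gap 0.0429 q [-0.11  0.19 -0.18  1.2   0.   -0.28]
scale 1.5625
```

View pics/w11.png

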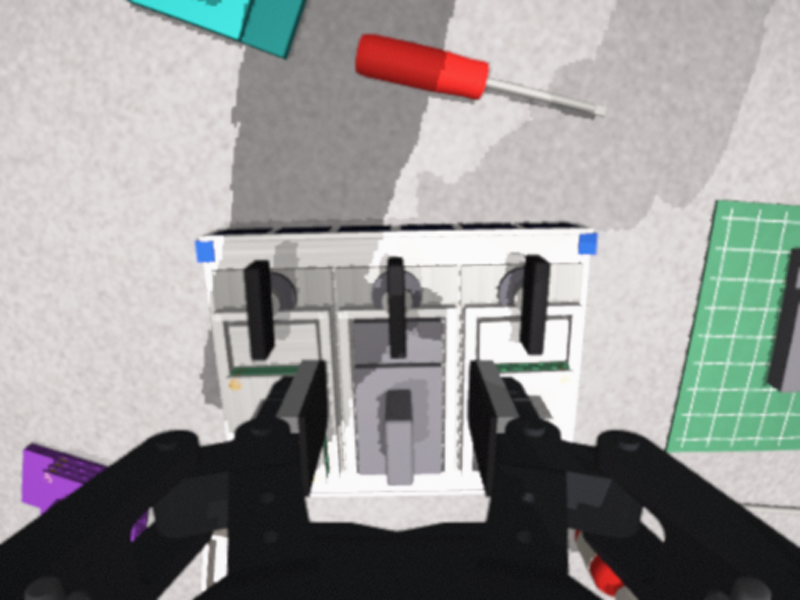

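All three wings lie along their bays, with far ends at (262,357), (398,356) and (535,353), in line with the untouched middle stud. My last picture is an enlarged crop to check the stud heights.

Run:
```python
from h import *
w=pickle.load(open('w11.pkl','rb'));big(w,'w11c.png',(125,140,385,245))
```

```text
scale 3.076923076923077
```

View pics/w11c.png

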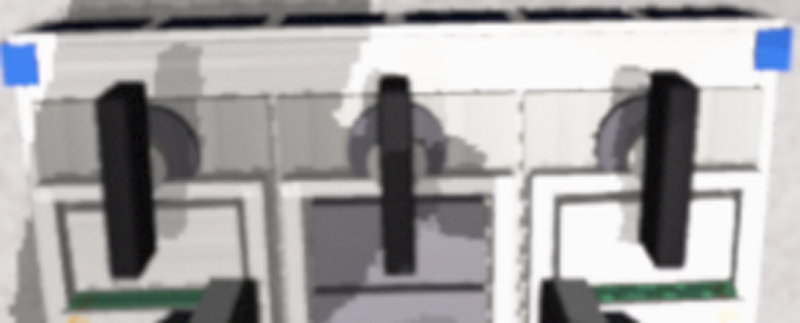

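```bash
python3 -c "
from h import *
st(); env.hand_in()"
```

```text
t 46.7 tcp [0.5058 0.0252 0.222 ] psi 1.7415 F [-0.1 -1.2 -0.7] T [ 0.06  0.01 -0.  ] gap 0.043 q [-0.11  0.19 -0.18  1.2   0.   -0.28]
the job is handed in; nothing more can be done
```

The job is done and handed in at about 47 s on the robot's clock. I saw only two modules on the bench.

- **Right bay:** I freed its stud, laid its dummy upright on the mat, fitted one module and locked the stud again.
- **Left bay:** it was empty. I fitted the other module and locked the stud.
- **Middle bay:** I left its locked dummy alone.

**Last checks:**
- **Seating:** both modules touched the bay floor at the expected height, and their tabs lie inside the pockets.
- **Studs:** both turned studs rose about 4 mm after turning. In the last picture all three wings lie along their bays, with far ends in line to about 1 mm. No joint reading was available, so this comes from images and forces.
- **Dummy and gripper:** the dummy is on the mat. The gripper ended clear at 0.22 m, holding nothing.
- **Bystanders:** I saw no bystander disturbed, but I did not measure their positions at the end.

**Disagreement:** bay-pose fits from different views differed by about 2 mm and 0.02 rad, within the pocket's clearance.

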